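Read the board label, then put the pen reader away upright

ROBOT

A 6-joint arm with a two-finger parallel gripper is mounted at the origin on the work surface. World frame = base frame: x ahead of the robot, y to its left, z up, the work surface at z = 0. Lengths are in m, angles in degrees, forces in N, time in s.
With the tool pointing down it reaches from about 0.25 to 0.775 m from the base axis. Payload 4 kg.
Tool frame: the origin (TCP) lies on the centre line of the jaws, within the pads' length; the fingertips stand 11 mm ahead of it and the grasp point (between the pads) lies 8 mm behind it (arm.tip_extent is the distance from the TCP to the fingertips, in m); z points along the fingers, y is the line along which they close (so a half turn about z gives the same grasp; the last joint's range is limited). The gripper opens to 85 mm and grips with 20 to 120 N. Pads are 22 mm wide; open, the fingers measure 114 mm over their backs; the gripper's body (76 mm by 85 mm) begins 54 mm behind the grasp point. The pads swing forward as they close: fully open they stand 13 mm farther back than shut.
Start: joints at [-76.438, 4.996, 78.535, -0, 96.463, -5.907], TCP at [0.183, -0.519, 0.242] pointing down, gripper open.
Joint ranges: [-177.83, 177.83], [-43.37, 116.18], [15.69, 146.23], [-61.86, 241.86], [9.47, 152.12], [-147.06, 147.06]. Speed limits (degrees/s): [159.86, 159.86, 180, 180, 180, 180].

INTERFACE

Orientations are given as a 3x3 rotation matrix whose columns are the frame's x, y, z axes.
In Python, from workcell import arm, imaging, order gives the robot as it stands.
- The arm moves only by the tool step_arm, never from a script. Its argument "motion" is a list that holds one entry, the list of rows, each a list of 7 numbers: the shift along the tool's x, y, z in cm, then the turn, a rotation vector about the tool's x, y, z in degrees, then the closure, from 0 (fully open) to 1 (shut). In form: [[[dx, dy, dz, rx, ry, rz, jaw], ...]]. A call has exactly 8 rows; each row shifts and turns the commanded pose from where the row before left it, along the tool's axes as they then stand; what a row does not reach is not made up. A row lasts 1/12 s, in which the tool goes at most 41.7 mm and 7.16 degrees, less where a joint would pass 70% of its speed; a pose out of reach is approached as far as the arm can. A call with a gripper value outside its range is refused whole. The fingers move at their own pace and stop on an object; "newtons" is the grip in N (left out, the last holds). Time passes only in rows, so rows that do not move let the fingers close, or fill a call up. It gives the time, the measured TCP pose, the force, the opening and the grip force at its end, in the units of the state.
- arm.observe(): the state, without advancing time (a new reading comes with each control period).
- imaging.grab_frame(name): name is "side" or "top"; returns (picture, depth): 480x640x3 uint8, red, green, blue; 480x640 float32, m along the optical axis (not along the pixel's ray), 0 where there is no reading.
- imaging.calibration(name): a dict with "fx", "fy", "cx", "cy" (pixels), "R" (3x3) and "t" (3): a world point X has camera coordinates R X + t. Camera axes: x right, y down, z forward; pixel columns grow to the right and rows downward; lengths in m; the calibration is good to about 2 mm. A picture is of the moment at which its call begins. calibration takes no time and is no camera call.
- order.job_done(): hands the job in; it is judged then, once.
The state is a dict: "time": time; "joint_positions": joint angles; "joint_velocities": joint speeds; "joint_efforts": joint torques, N m; "eef_pos": TCP position; "orientation": TCP orientation; "ft_force": force on the tool from outside, world axes, zero at the start; "torque": the same for the moment, N m; "gripper_width": finger opening in m; "grasp_force": force on a finger pad.
Only numpy, scipy, OpenCV 4.12 (cv2) and the standard library are available. Lean on these libraries where they do the work, as an engineer would, in place of code of your own. Each camera call takes 0.05 s, during which the arm holds its last target. There are 200 camera calls.

TASK

Pick up the pen-shaped code reader and hold its nose still a few centimetres short of the label on the circuit board, pointing straight at the label's middle, for a full second without touching the boards. Then lay it nose-down in the sloping rest and let go of it there, so that you can take it afresh by the tail that sticks out, and stand it nose-down and upright in the narrow holder cup, fully home so that its shoulder sits on the rim. Let go of it and leave the other things on the bench where they are.

Things in the scene. Friction and masses are not known exactly. Their poses are not given: they have to be found in the camera images.
- reader: Pen-shaped code reader, 170 mm long, 90 g, balance point 90 mm from the tip: round steel nose, then a grey 22 x 22 mm square handle. Origin: nose tip, on the long axis; x runs from tip to tail, y and z across the handle's flat faces; it looks out of the tip along -x. At the start it lies flat on the bench, axis 11 mm up, nose towards the robot, nearer than the thinner marker.
- reader_shoulder (a point): Point on the reader's axis in the plane of its shoulder, 62 mm from the tip. The nose before it is 20 mm in diameter, tapering over its last 18 mm to 12 mm; the square handle runs from here to the tail at 170 mm.
- label (a point): Middle of the white 30 mm square code label on top of the boards, 12.5 mm above the bench; z is up.
- boards: Stack of bare green circuit boards, 220 x 180 x 12 mm, fixed; origin under its centre, label at (-50, -45) mm in its frame.
- rest: Fixed metal rest for the reader on a 45 degree slope, about 120 mm tall: foot 150 x 60 x 6 mm (origin under its centre, slope rising along +x), stop plate at the low end, two open-topped forks 38 mm wide, 26 to 34 mm and 114 to 122 mm up the slope from the stop, inner widths 26 and 28 mm, cheeks up to 7 mm above the reader's axis. All else beside the lying reader is free.
- rest_seat (a point): Where the nose tip lies when the reader is in the rest, 26 mm above the bench, in the low end at (-60, 0) mm of the rest; its x axis points up the slope along the lying reader (tip to tail, 45 degrees up), its y across.
- holder: Fixed narrow metal holder cup: outside diameter 44 mm, 75 mm tall, foot 80 mm in diameter and 6 mm thick; round bore 24 mm in diameter, its floor 8 mm above the bench (the reader's shoulder sits on the rim before its tip meets the floor). Origin under its centre, z up. Narrower than the pen pot, and empty.
- holder_rim (a point): Centre of the holder's mouth, at the rim, 75 mm above the bench.
- pen_pot: Bystander: black pen pot, 76 mm in diameter, 100 mm tall, with pens up to 155 mm; it and the holder may change places. Origin under its centre.
- tape: Bystander: roll of tape lying flat, 90 mm in diameter, 24 mm high; origin under its centre.
- marker: Bystander: marker pen, 130 mm long, 17 mm thick, lying along its own x; origin at its middle.
- loupe: Bystander: black eye loupe, 42 mm in diameter, 36 mm high; origin under its centre.
- note_pad: Bystander: pad of notes, 76 x 76 x 14 mm; origin under its centre.
- eraser: Bystander: white eraser, 55 x 24 x 14 mm; origin under its centre.
Things that resemble listed ones, but are neither listed nor needed, are in the scene too. Leave any blue or yellow look-alike of the holder alone.

How it is judged (in metres and radians):
On the way, in this order (a step that is already met when the one before it is completed fails the run):
1. the reader's nose is held still 10 to 80 mm from the label, its axis passing within 14 mm of the label's middle, for 0.8 s (x of label in the frame of reader between -0.08 and -0.01 m and y of label in the frame of reader between -0.014 and 0.014 m and z of label in the frame of reader between -0.014 and 0.014 m and linear speed of reader below 0.03 m/s), for 0.8 s.
2. the reader lies in the sloping rest (tip within 20 mm of its seat, axis within 0.15 rad of the slope), let go of and still (distance between reader and rest_seat below 0.02 m and angle between the x axis of reader and the x axis of rest_seat, either way round below 0.15 rad and contact force between the fingers and reader below 0.05 N and contact force between reader and rest above 0.15 N and linear speed of reader below 0.02 m/s), for 0.3 s.
At the end, for the whole second after the job is handed in: The reader stands nose-down in the holder cup, within 0.09 rad of upright, its shoulder no more than 4 mm above the rim and within 5 mm of the bore's axis, released and at rest (angle between reader's own x axis and vertical below 0.09 rad and horizontal distance between reader_shoulder and holder_rim below 0.005 m and z of reader_shoulder in the frame of holder below 0.079 m and z of reader in the frame of holder below 0.02 m and linear speed of reader below 0.02 m/s and contact force between the fingers and reader below 0.05 N); the robot touches nothing.
It fails at once if the reader touches the boards (contact force between reader and boards above 0.5 N).
It fails at once if a bystander (pen pot, tape roll, marker, loupe, note pad, eraser) is pushed more than 30 mm away (distance of any of pen_pot, tape, marker, loupe, note_pad, eraser from where it was at the start of the episode above 0.03 m).
It also fails if it takes over 72 s, if anything falls off the work surface, if the arm or the gripper's body presses on something with over 40 N, if the wrist force passes 120 N, or if a joint passes its speed limit or range.

## Working session

There is one attempt and no reset: what is moved stays moved. The work goes in short steps, Python scripts to look and compute and a tool call to move; the robot and the scene stay as the last step left them, time stands still between calls to the robot, and variables do not carry over. Pictures are saved under pics/ and viewed, at most 13 in all, crops included, and the job is handed in when it is done.

Besides the shell and the picture viewer there is one more tool, called after "Emit:" as name([rows], argument=value, ...), one row to a line, values as JSON. step_arm: Moves the arm, as the interface text tells. Its arguments: {"type":"object","properties":{"motion":{"type":"array"},"newtons":{"type":"number"}},"required":["motion"]}

```bash
ls; mkdir -p pics
python3 - <<'E'
from workcell import arm, imaging
import cv2, numpy as np
for n in("top","side"):
    p,d=imaging.grab_frame(n); np.savez(f"{n}0.npz",p=p,d=d)
    cv2.imwrite(f"pics/{n}0.png",p[:,:,::-1]); c=imaging.calibration(n)
    print(n,c)
print(arm.observe())
E
```

```text
pics
top {'fx': 462.04791920084864, 'fy': 462.04791920084864, 'cx': 323.6016155463256, 'cy': 238.09977926597242, 'R': array([[-0.02203512, -0.99941275, -0.02624117],
       [-0.99589622,  0.02424701, -0.087194  ],
       [ 0.08777906,  0.02421216, -0.99584567]]), 't': array([-0.00681552,  0.55438428,  0.9339281 ])}
side {'fx': 608.0097764392755, 'fy': 608.0097764392755, 'cx': 308.86159031289515, 'cy': 237.4938446310443, 'R': array([[ 0.93720878, -0.34876064,  0.00239056],
       [-0.26441422, -0.71498471, -0.64721092],
       [ 0.22743091,  0.60593966, -0.76230723]]), 't': array([-0.50222751,  0.17370151,  1.13821001])}
{'time': 0.1, 'joint_positions': array([-7.64378382e+01,  5.03646038e+00,  7.86180910e+01,  5.32697358e-04,
        9.64633026e+01, -5.90674704e+00]), 'joint_velocities': array([-0.05664734,  0.02095841, -0.15879208, -0.01131391, -0.07181484,
       -0.08441846]), 'joint_efforts': array([ 3.09279851e-03, -3.53014827e+01, -3.14218891e+01,  2.30861559e-05,
        7.89123878e-03, -3.67658783e-07]), 'eef_pos': array([ 0.18321171, -0.5181239 ,  0.24122327]), 'orientation': array([[ 9.42822197e-01,  3.33295786e-01, -4.73371795e-04],
       [ 3.33296049e-01, -9.42820098e-01,  2.00174929e-03],
       [ 2.20870159e-04, -2.04506661e-03, -9.99997884e-01]]), 'ft_force': array([-0.33630948, -0.62073223, -1.16047729]), 'torque': array([0.01819362, 0.07402983, 0.00464659]), 'grasp_force': 0.0, 'gripper_width': 0.08550144677023441}
```

View pics/top0.png

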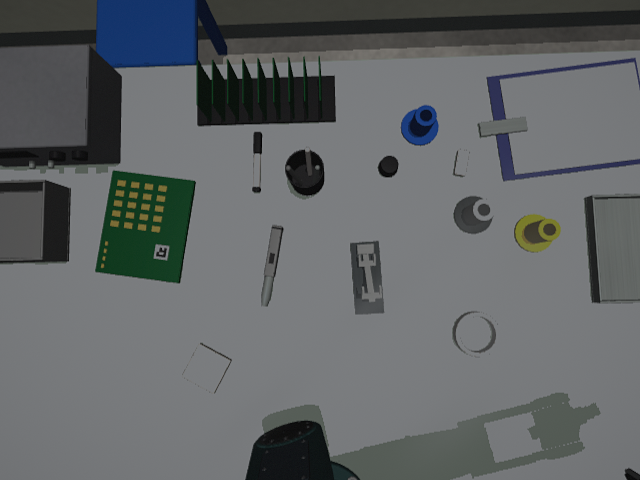

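View pics/side0.png

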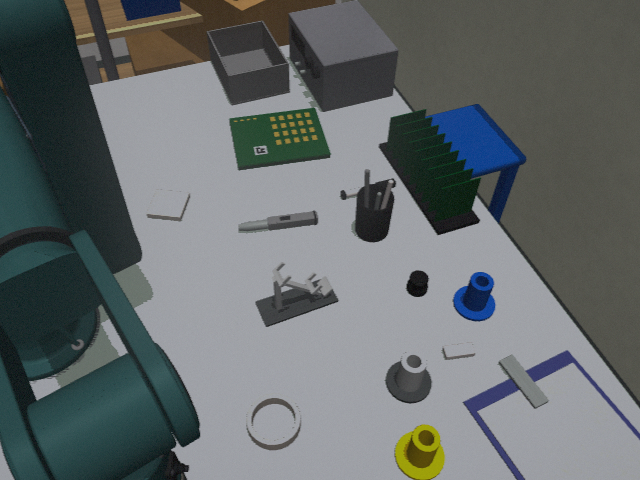

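Top view: the reader is at (272,265) with its nose at (267,303). The thinner marker is at (257,162), the label at (161,253), the rest at (367,278) and the pen pot at (305,172). The grey holder is at (474,212), with blue (420,125) and yellow (538,233) look-alikes. Possible confusions are reader/marker and grey/blue/yellow holder; by the description I choose the reader at (272,265) and the grey holder at (474,212).

```bash
cat > h.py <<'E'
import numpy as np, cv2
from workcell import arm, imaging
def ray(n,u,v):
    c=imaging.calibration(n);R,t=c["R"],c["t"]
    d=R.T@np.array([(u-c["cx"])/c["fx"],(v-c["cy"])/c["fy"],1.]);return -R.T@t,d
def plane(n,u,v,z):
    o,d=ray(n,u,v);return o+d*(z-o[2])/d[2]
def tri(a,b):
    (o1,d1),(o2,d2)=ray("top",*a),ray("side",*b)
    s=np.linalg.lstsq(np.c_[d1,-d2],o2-o1,rcond=None)[0]
    p,q=o1+s[0]*d1,o2+s[1]*d2;return (p+q)/2,np.linalg.norm(p-q)
def cloud(n,d):
    c=imaging.calibration(n);v,u=np.mgrid[:480,:640]
    X=np.stack([(u-c["cx"])/c["fx"]*d,(v-c["cy"])/c["fy"]*d,d],-1)
    return (X-c["t"])@c["R"]
E
python3 - <<'E'
from h import *
T=np.load("top0.npz");S=np.load("side0.npz")
def crop(im,x,y,w,h,W,H): return cv2.resize(im[y:y+h,x:x+w],(W,H),interpolation=cv2.INTER_CUBIC)
a=np.vstack([np.hstack([crop(T['p'],240,210,100,100,400,300)[:, :],crop(T['p'],335,230,67,90,400,300)]),
 np.hstack([crop(S['p'],245,255,100,75,400,300),crop(S['p'],220,190,110,80,400,300)])])
cv2.imwrite("pics/crop.png",a[:,:,::-1])
P=cloud("top",T['d']);P2=cloud("side",S['d'])
for n,u,v in[("bench",230,300),("bench",420,250),("label",161,253),("reader",275,240)]:
    print(n,P[v,u])
for nm,Q in(("top",P),("side",P2)):
    m=(abs(Q[...,0]-.40)<.25)&(abs(Q[...,1]+.09)<.12)&(Q[...,2]>.02)&(Q[...,2]<.15)
    ys,xs=np.nonzero(m); print(nm,m.sum())
# rest profile
R=P2[255:330,245:345].reshape(-1,3)
for lo in np.arange(.01,.13,.01):
    k=R[(R[:,2]>lo)&(R[:,2]<lo+.01)]; 
    if len(k): print(round(lo,2),len(k),k.mean(0).round(3),k.min(0).round(3),k.max(0).round(3))
E
```

```text
bench [0.42984866 0.1812174  0.00144452]
bench [ 0.52609969 -0.2220315  -0.0007251 ]
label [0.53167248 0.32359043 0.01569687]
reader [0.55292683 0.0819749  0.02004293]
top 817
side 1287
0.01 118 [ 0.478 -0.112  0.014] [ 0.397 -0.141  0.01 ] [ 0.543 -0.084  0.02 ]
0.02 144 [ 0.513 -0.107  0.025] [ 0.426 -0.125  0.02 ] [ 0.539 -0.086  0.03 ]
0.03 97 [ 0.491 -0.109  0.036] [ 0.427 -0.123  0.03 ] [ 0.537 -0.089  0.04 ]
0.04 147 [ 0.488 -0.108  0.044] [ 0.427 -0.124  0.04 ] [ 0.515 -0.088  0.049]
0.05 88 [ 0.475 -0.108  0.054] [ 0.427 -0.123  0.05 ] [ 0.517 -0.088  0.06 ]
0.06 57 [ 0.451 -0.111  0.065] [ 0.427 -0.116  0.06 ] [ 0.471 -0.101  0.07 ]
0.07 51 [ 0.444 -0.112  0.075] [ 0.427 -0.117  0.07 ] [ 0.462 -0.102  0.08 ]
0.08 19 [ 0.433 -0.112  0.084] [ 0.427 -0.117  0.08 ] [ 0.453 -0.101  0.089]
0.09 37 [ 0.431 -0.111  0.098] [ 0.424 -0.128  0.091] [ 0.441 -0.09   0.1  ]
0.1 140 [ 0.437 -0.11   0.104] [ 0.426 -0.129  0.1  ] [ 0.454 -0.091  0.11 ]
0.11 49 [ 0.447 -0.109  0.114] [ 0.439 -0.128  0.11 ] [ 0.454 -0.09   0.119]
```

View pics/crop.png

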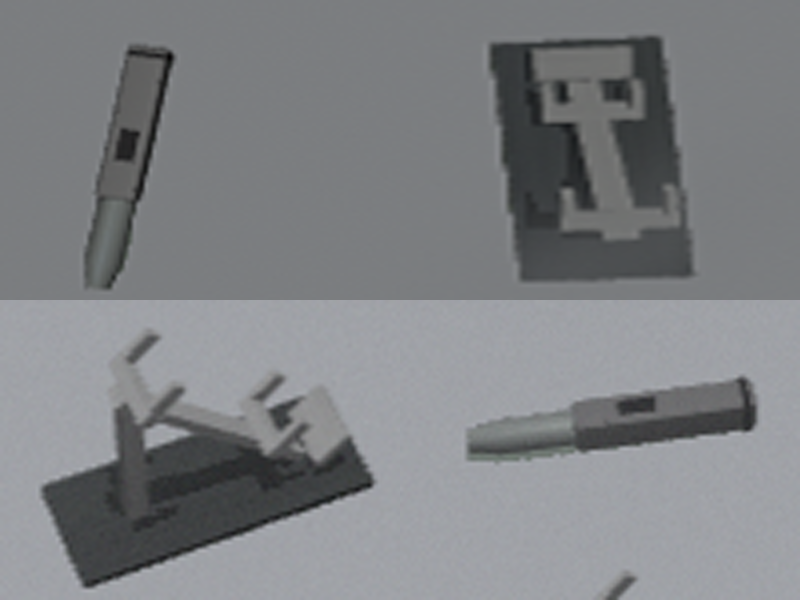

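The crop confirms the grey square-handled reader with its round nose toward the robot (top-left panel: tail up, nose at lower left). The rest's tall fork is on the robot's side, so its slope rises toward the robot, and the stop is at the far end.

```bash
cat > meas.py <<'E'
from h import *
D={n:np.load(n+"0.npz") for n in("top","side")}
P={n:cloud(n,D[n]['d']) for n in D}
def blob(m,u,v):
    k,l,s,c=cv2.connectedComponentsWithStats(m.astype(np.uint8)); 
    i=l[v,u] if l[v,u] else min(range(1,k),key=lambda i:np.hypot(*(c[i]-(u,v))))
    return l==i
def onplane(n,m,z):
    ys,xs=np.nonzero(m);return np.array([plane(n,x,y,z)[:2] for x,y in zip(xs,ys)],np.float32)
for n,(r,l,f) in {"top":((272,255),(161,253),(367,300)),"side":((290,221),(261,150),(265,315))}.items():
    im=D[n]['p'].astype(int);z=P[n][...,2];hsv=cv2.cvtColor(D[n]['p'],cv2.COLOR_RGB2HSV)
    win=lambda c,w:(abs(np.mgrid[:480,:640][1]-c[0])<w)&(abs(np.mgrid[:480,:640][0]-c[1])<w)
    m=blob((z>.007)&win(r,55),*r); q=P[n][m]
    A=onplane(n,m,.011); c,s,a=cv2.minAreaRect(A); print(n,"reader px",m.sum(),c,s,a, "zmax",np.percentile(q[:,2],95))
    mu=A.mean(0);d=np.linalg.svd(A-mu,full_matrices=0)[2][0]; d*=np.sign(d[0]); t=(A-mu)@d
    print("  mean",mu,"dir",d,"ends",mu+d*t.min(),mu+d*t.max(),t.max()-t.min())
    m=win(l,12)&(hsv[...,1]<60)&(hsv[...,2]>90); A=onplane(n,cv2.morphologyEx(m.astype(np.uint8),cv2.MORPH_CLOSE,np.ones((7,7))),.0125)
    print("  label",m.sum(),cv2.minAreaRect(A))
    g=D[n]['p'][f[1],f[0]]; print("  footcol",g)
    h=(474,212) if n=="top" else (410,375)
    X=P[n]; ys,xs=np.nonzero(win(h,45)&(z>.069)&(z<.085)); print("  rimpts",len(xs),X[ys,xs].mean(0),(X[ys,xs].min(0)+X[ys,xs].max(0))/2,X[ys,xs].max(0)-X[ys,xs].min(0))
    m=np.zeros((480,640),np.uint8);m[ys,xs]=1
    A=onplane(n,m,.075);print("  rim circ",cv2.minEnclosingCircle(A))
    m=win((367,278) if n=="top" else (297,300),50)&(z>.003)|(win((367,278) if n=="top" else (297,300),50)&(im.sum(2)<230)); 
    m=blob(m,*f); sel=m&(z<.012);A=onplane(n,sel,.006);print("  foot",sel.sum(),cv2.minAreaRect(A))
    q=P[n][m&(z>.09)]; print("  upper fork",len(q),q.mean(0),cv2.minAreaRect(q[:,:2].astype(np.float32)))
    q=P[n][m&(z>.018)&(z<.06)]; print("  lower",q.mean(0),cv2.minAreaRect(q[:,:2].astype(np.float32)))
E
python3 meas.py
```

```text
top reader px 855 (0.49904298782348633, 0.09315598011016846) (0.02405315265059471, 0.17331871390342712) 80.06573486328125 zmax 0.024865445972647796
  mean [0.50410086 0.09242462] dir [ 0.98404926 -0.17789625] ends [0.4137775  0.10875326] [0.5843145 0.0779236] 0.17330134
  label 138 ((0.5341901779174805, 0.32507047057151794), (0.029515493661165237, 0.031088313087821007), 81.5793685913086)
  footcol [61 63 64]
  rimpts 301 [ 0.59693639 -0.33353907  0.07543976] [ 0.59763164 -0.33405059  0.07466807] [0.04361705 0.04374561 0.01119003]
  rim circ ((0.5973761081695557, -0.33336374163627625), 0.02275288850069046)
  foot 1423 ((0.47025957703590393, -0.10737153887748718), (0.15233652293682098, 0.0686473697423935), 4.7392473220825195)
  upper fork 186 [ 0.43934049 -0.10564226  0.14660647] ((0.44625550508499146, -0.08415685594081879), (0.09000401198863983, 0.03115037828683853), 79.21049499511719)
  lower [ 0.50968959 -0.10561677  0.03647122] ((0.504095196723938, -0.10565800219774246), (0.06940476596355438, 0.03397233784198761), 2.7003538608551025)Traceback (most recent call last):
  File "meas.py", line 14, in <module>
    A=onplane(n,m,.011); c,s,a=cv2.minAreaRect(A); print(n,"reader px",m.sum(),c,s,a, "zmax",np.percentile(q[:,2],95))
  File "meas.py", line 9, in onplane
    ys,xs=np.nonzero(m);return np.array([plane(n,x,y,z)[:2] for x,y in zip(xs,ys)],np.float32)
                                         ~~~~~^^^^^^^^^
  File "h.py", line 7, in plane
    o,d=ray(n,u,v);return o+d*(z-o[2])/d[2]
        ~~~^^^^^^^
  File "h.py", line 4, in ray
    c=imaging.calibration(n);R,t=c["R"],c["t"]
ValueError: time passes only in moves, steps and waits
```

```bash
sed -i 's/^def ray/CAL={n:imaging.calibration(n) for n in("top","side")}\ndef ray/; s/c=imaging.calibration(n)/c=CAL[n]/' h.py
cat >> meas.py <<'E'
    q=P[n][m&(z>.09)&(z<.125)];b=q[:,1]; print("  fork ymid",(np.percentile(b,2)+np.percentile(b,98))/2,np.ptp(b),"x",q[:,0].min(),q[:,0].max())
E
python3 meas.py
```

```text
top reader px 855 (0.49904298782348633, 0.09315598011016846) (0.02405315265059471, 0.17331871390342712) 80.06573486328125 zmax 0.024865445972647796
  mean [0.50410086 0.09242462] dir [ 0.98404926 -0.17789625] ends [0.4137775  0.10875326] [0.5843145 0.0779236] 0.17330134
  label 138 ((0.5341901779174805, 0.32507047057151794), (0.029515493661165237, 0.031088313087821007), 81.5793685913086)
  footcol [61 63 64]
  rimpts 301 [ 0.59693639 -0.33353907  0.07543976] [ 0.59763164 -0.33405059  0.07466807] [0.04361705 0.04374561 0.01119003]
  rim circ ((0.5973761081695557, -0.33336374163627625), 0.02275288850069046)
  foot 1423 ((0.47025957703590393, -0.10737153887748718), (0.15233652293682098, 0.0686473697423935), 4.7392473220825195)
  upper fork 186 [ 0.43934049 -0.10564226  0.14660647] ((0.44625550508499146, -0.08415685594081879), (0.09000401198863983, 0.03115037828683853), 79.21049499511719)
  lower [ 0.50968959 -0.10561677  0.03647122] ((0.504095196723938, -0.10565800219774246), (0.06940476596355438, 0.03397233784198761), 2.7003538608551025)
  fork ymid -0.10870239616426346 0.0374459741561
[... 489 characters left out ...]
1473  0.07513243] [ 0.59599154 -0.3350344   0.0747536 ] [0.04351896 0.04332754 0.01148537]
  rim circ ((0.5964047908782959, -0.3358495235443115), 0.023382922634482384)
  foot 1713 ((0.4679259955883026, -0.07337146252393723), (0.1591748595237732, 0.13978560268878937), 3.9318299293518066)
  upper fork 238 [ 0.42904769 -0.14194623  0.14925556] ((0.3606148362159729, -0.41665923595428467), (0.6789403557777405, 0.035192519426345825), 75.35407257080078)
  lower [ 0.49407692 -0.10802077  0.03793882] ((0.48241615295410156, -0.10743941366672516), (0.1119093969464302, 0.038168374449014664), 2.4793612957000732)
  fork ymid -0.10930969433349604 0.03949922314785126 x 0.4243638210321513 0.45423575956942336
```

```bash
cat > c.py <<'E'
from h import *
q=np.array([plane("top",u-.5+.0,v-.5,.006)[:2] for u,v in[(350.1,243.5),(378.9,241.4),(383.9,312.5),(355.4,314)]])
print(q,q.mean(0)); 
for i in range(4):
    e=q[(i+1)%4]-q[i];print(np.linalg.norm(e),np.degrees(np.arctan2(e[1],e[0])))
D=np.load("top0.npz");g=D['p'].astype(int).sum(2)
print(g[235:320:6,340:395:3])
E
python3 c.py
```

```text
[[ 0.54397517 -0.07380289]
 [ 0.54695022 -0.13446618]
 [ 0.39863017 -0.14002485]
 [ 0.39673549 -0.08084701]] [ 0.47157276 -0.10728523]
0.06073619616136568 -87.19234392645208
0.14842418377819927 -177.85369868949212
0.059208166809589145 91.83379616399426
0.14740808550118603 2.739008459789451
[[376 377 376 376 377 378 378 378 377 376 378 377 375 375 376 376 375 376
  375]
 [376 376 375 378 382 384 387 358 339 326 328 254 197 375 377 376 375 378
  375]
 [376 375 378 393 171 176 333 331 332 337 339 310 175 342 375 374 376 375
  376]
 [376 376 377 382 170 177 317 300 313 335 288 251 168 250 376 376 376 377
  375]
 [375 378 376 378 170 182 190 176 329 336 178 176 179 161 375 375 377 375
  375]
 [375 376 377 377 184 173 159 349 346 340 308 298 179 172 378 375 376 376
  374]
 [376 375 376 377 206 174 171 175 106 334 343 176 178 180 379 374 373 373
  373]
 [378 376 376 377 181 174 173 180 120 339 339 178 186 193 375 372 375 372
  373]
 [376 376 375 376 392 174 177 185 135 337 336 202 199 205 375 372 370 372
  371]
 [376 376 376 376 391 182 186 170 210 239 343 329 213 254 240 372 371 369
  373]
 [375 376 375 375 380 189 158 190 338 338 339 341 341 342 240 372 371 372
  373]
 [375 375 374 373 377 203 212 217 204 208 331 319 235 236 233 374 372 372
  372]
 [376 373 372 372 373 225 224 231 235 236 237 237 237 233 224 377 373 371
  372]
 [374 374 373 372 373 246 239 241 252 240 261 297 306 324 306 376 375 374
  375]
 [373 374 373 370 372 371 370 372 372 373 373 374 372 370 374 372 373 375
  373]]
```

```bash
cat > plan.py <<'E'
from h import *
from scipy.spatial.transform import Rotation as Ro
e=np.array([.9991,.042,0]);up=np.array([0,0,1.])
LABEL=np.array([.534,.3257,.0125]);SEAT=np.array([.531,-.1055,.026]);RIM=np.array([.5968,-.3345,.075])
SL=(-e+up)/2**.5
def frame(x,z):
    z=z/np.linalg.norm(z);x=x-z*(x@z);x/=np.linalg.norm(x);return np.c_[x,np.cross(z,x),z]
def go(p,R,jaw,n=None,start=None):
    """rows from the measured (or given) pose, straight line, slerp; n rounded up to 8s"""
    if start is None: s=arm.observe();start=(s["eef_pos"],s["orientation"])
    p0,R0=start;rel=(Ro.from_matrix(R0).inv()*Ro.from_matrix(R)).as_rotvec();p=np.asarray(p,float)
    k=max(np.linalg.norm(p-p0)/.036,np.degrees(np.linalg.norm(rel))/6.6,1)
    n=n or int(np.ceil(k));c,C=np.array(p0),np.array(R0);rows=[]
    for i in range(1,n+1):
        g=p0+(p-p0)*i/n;G=(Ro.from_matrix(R0)*Ro.from_rotvec(rel*i/n)).as_matrix()
        d=(C.T@(g-c)*100).round(2 if i==n else 1);r=np.degrees(Ro.from_matrix(C.T@G).as_rotvec()).round(1)
        rows.append([*(d+0.),*(r+0.),jaw]);c=c+C@d/100;C=C@Ro.from_rotvec(np.radians(r)).as_matrix()
    rows+=[[0]*6+[jaw]]*(-n%8)
    for i in range(0,len(rows),8): print(str([[ [float(f"{v:g}") for v in r] for r in rows[i:i+8]]]).replace(" ","").replace(".0,",","))
    print("end",c.round(4),"z",C[:,2].round(3));return c,C
def show():
    s=arm.observe();print(s["time"],s["joint_positions"].round(1),s["eef_pos"].round(4),s["gripper_width"],s["ft_force"].round(1),s["grasp_force"]);print(s["orientation"].round(3))
E
python3 - <<'E'
from plan import *
R=frame(np.array([.985,-.173,0]),-up)
a=go([.502,.0935,.13],R,0.4)
go([.502,.0935,.014],R,0.4,start=a)
E
```

```text
[[[2.5,-2.4,0.6,0,0,1.5,0.4],[2.5,-2.4,0.5,0,0,1.4,0.4],[2.4,-2.4,0.6,0,0,1.5,0.4],[2.3,-2.6,0.5,0,0,1.5,0.4],[2.3,-2.6,0.6,0,0,1.5,0.4],[2.2,-2.6,0.6,0,0,1.4,0.4],[2.1,-2.7,0.5,0,0,1.5,0.4],[2.1,-2.8,0.6,0,0,1.5,0.4]]]
[[[2,-2.8,0.6,-0.1,0,1.4,0.4],[1.9,-2.9,0.5,0,0,1.5,0.4],[1.8,-2.9,0.6,0,0,1.5,0.4],[1.8,-3,0.5,0,0,1.5,0.4],[1.7,-3,0.6,0,0,1.4,0.4],[1.6,-3,0.5,0,0,1.5,0.4],[1.5,-3.1,0.6,0,0,1.5,0.4],[1.5,-3.1,0.5,0,0,1.4,0.4]]]
[[[1.4,-3.2,0.6,0,0,1.5,0.4],[1.2,-3.2,0.6,0,0,1.5,0.4],[1.3,-3.2,0.5,0,0,1.5,0.4],[1.07,-3.28,0.58,0,0,1.4,0.4],[0,0,0,0,0,0,0.4],[0,0,0,0,0,0,0.4],[0,0,0,0,0,0,0.4],[0,0,0,0,0,0,0.4]]]
end [0.502  0.0935 0.13  ] z [-0.  0. -1.]
[[[0,0,2.9,0,0,0,0.4],[0,0,2.9,0,0,0,0.4],[0,0,2.9,0,0,0,0.4],[0.01,0,2.9,0,0,0,0.4],[0,0,0,0,0,0,0.4],[0,0,0,0,0,0,0.4],[0,0,0,0,0,0,0.4],[0,0,0,0,0,0,0.4]]]
end [0.502  0.0935 0.014 ] z [-0.  0. -1.]
```

Emit:
step_arm([
  [[2.5,-2.4,0.6,0,0,1.5,0.4],[2.5,-2.4,0.5,0,0,1.5,0.4],[2.4,-2.4,0.6,0,0,1.5,0.4],[2.3,-2.6,0.5,0,0,1.5,0.4],[2.3,-2.6,0.6,0,0,1.5,0.4],[2.2,-2.6,0.6,0,0,1.5,0.4],[2.1,-2.7,0.5,0,0,1.5,0.4],[2.1,-2.8,0.6,0,0,1.5,0.4]],
], newtons=60)

```text
time: 0.77
eef_pos: [0.3117, -0.2726, 0.1967]
orientation: [[0.992, 0.128, -0.0], [0.128, -0.992, 0.0], [-0.0, -0.0, -1.0]]
ft_force: [0.4, 0.8, -0.1]
gripper_width: 0.0512
grasp_force: 0.0
```

Emit:
step_arm([
  [[2,-2.8,0.6,0,0,1.4,0.4],[1.9,-2.9,0.5,0,0,1.5,0.4],[1.8,-2.9,0.6,0,0,1.5,0.4],[1.8,-3,0.5,0,0,1.5,0.4],[1.7,-3,0.6,0,0,1.4,0.4],[1.6,-3,0.5,0,0,1.5,0.4],[1.5,-3.1,0.6,0,0,1.5,0.4],[1.5,-3.1,0.5,0,0,1.4,0.4]],
])

```text
time: 1.43
eef_pos: [0.4398, -0.0286, 0.1525]
orientation: [[0.997, -0.075, -0.001], [-0.075, -0.997, -0.0], [-0.001, 0.0, -1.0]]
ft_force: [0.3, -0.7, 0.2]
gripper_width: 0.0516
grasp_force: 0.0
```

Emit:
step_arm([
  [[1.4,-3.2,0.6,0,0,1.5,0.4],[1.2,-3.2,0.6,0,0,1.5,0.4],[1.3,-3.2,0.5,0,0,1.5,0.4],[1.1,-3.3,0.6,0,0,1.4,0.4],[0,0,0,0,0,0,0.4],[0,0,0,0,0,0,0.4],[0,0,0,0,0,0,0.4],[0,0,0,0,0,0,0.4]],
])

```text
time: 2.1
eef_pos: [0.5037, 0.0912, 0.1303]
orientation: [[0.984, -0.177, -0.0], [-0.177, -0.984, -0.001], [-0.0, 0.001, -1.0]]
ft_force: [-0.1, 0.4, -0.3]
gripper_width: 0.0514
grasp_force: 0.0
```

Run:
```python
from plan import *
show()
R=frame(np.array([.985,-.173,0]),-up)
go([.502,.0935,.014],R,0.4)
```

```text
2.1 [  3.9   3.   93.5  -0.   83.5 104.1] [0.5037 0.0912 0.1303] 0.051370233890238697 [-0.1  0.4 -0.3] 0.0
[[ 0.984 -0.177 -0.   ]
 [-0.177 -0.984 -0.001]
 [-0.     0.001 -1.   ]]
[[[-0.1,-0.1,2.9,0,0,-0.1,0.4],[0,0,2.9,0,0,0,0.4],[-0.1,-0.1,2.9,0,0,-0.1,0.4],[-0.01,0,2.93,0,0,0,0.4],[0,0,0,0,0,0,0.4],[0,0,0,0,0,0,0.4],[0,0,0,0,0,0,0.4],[0,0,0,0,0,0,0.4]]]
end [0.502  0.0935 0.014 ] z [-0.    -0.001 -1.   ]
```

Emit:
step_arm([
  [[-0.1,-0.1,2.9,0,0,0,0.4],[0,0,2.9,0,0,0,0.4],[-0.1,-0.1,2.9,0,0,-0.2,0.4],[0,0,2.0,0,0,0,0.4],[0,0,0.9,0,0,0,0.4],[0,0,0,0,0,0,0.4],[0,0,0,0,0,0,1],[0,0,0,0,0,0,1]],
])

```text
time: 2.77
eef_pos: [0.5041, 0.0941, 0.0164]
orientation: [[0.985, -0.173, 0.004], [-0.173, -0.985, 0.0], [0.004, -0.001, -1.0]]
ft_force: [-0.4, 0.0, 0.2]
gripper_width: 0.0282
grasp_force: 0.0
```

Emit:
step_arm([
  [[0,0,0,0,0,0,1],[0,0,0,0,0,0,1],[0,0,0,0,0,0,1],[0,0,-1,0,0,0,1],[0,0,-3,0,0,0,1],[0,0,-3.5,0,0,0,1],[0,0,-3.5,0,0,0,1],[0,0,-3.5,0,0,0,1]],
])

```text
time: 3.43
eef_pos: [0.5019, 0.0946, 0.1611]
orientation: [[0.985, -0.172, -0.001], [-0.172, -0.985, 0.0], [-0.001, -0.0, -1.0]]
ft_force: [0.7, 0.2, -0.3]
gripper_width: 0.0201
grasp_force: 62.3
```

Run:
```python
from plan import *
show()
s=arm.observe();p=s["eef_pos"]
Rn=frame(SL,-e-up)
mid=frame(-e,-up)
R0=s["orientation"]; h1=R0@Ro.from_rotvec([0,0,np.radians(90)]).as_matrix()
print("yaw half"); a=go([.46,.2,.25],h1,1)
print("yaw rest"); a=go([.41,.3,.25],mid,1,start=a)
T=LABEL+.045*SL+.088*SL-.003*Rn[:,2]
print("pitch",T); a=go(T,Rn,1,start=a)
```

```text
3.4333 [  4.3   1.8  91.2   0.   87.1 104.2] [0.5019 0.0946 0.1611] 0.02006464278926882 [ 0.7  0.2 -0.3] 62.32428789138794
[[ 0.985 -0.172 -0.001]
 [-0.172 -0.985  0.   ]
 [-0.001 -0.    -1.   ]]
yaw half
[[[-0.4,-0.7,-0.6,0,0,6.4,1.0],[-0.5,-0.6,-0.7,0,0,6.5,1.0],[-0.6,-0.6,-0.6,0,0,6.4,1.0],[-0.6,-0.5,-0.6,0,0,6.4,1.0],[-0.7,-0.4,-0.7,0,0,6.4,1.0],[-0.7,-0.4,-0.6,0,0,6.5,1.0],[-0.8,-0.3,-0.6,0,0,6.4,1.0],[-0.8,-0.2,-0.7,0,0,6.4,1.0]]]
[[[-0.8,-0.1,-0.6,0,0,6.5,1.0],[-0.8,0,-0.6,0,0,6.4,1.0],[-0.8,0.1,-0.7,0,0,6.4,1.0],[-0.8,0.2,-0.6,0,0,6.4,1.0],[-0.8,0.2,-0.6,0,0,6.5,1.0],[-0.68,0.38,-0.68,0,0,6.4,1.0],[0,0,0,0,0,0,1.0],[0,0,0,0,0,0,1.0]]]
end [0.46 0.2  0.25] z [-0.001  0.    -1.   ]
yaw rest
[[[-0.7,0.6,0,0,0,6.5,1.0],[-0.7,0.6,0,0,0,6.4,1.0],[-0.6,0.7,0,0,0,6.5,1.0],[-0.6,0.8,0,0,0,6.5,1.0],[-0.4,0.8,0,0,0,6.5,1.0],[-0.3,0.9,0,0,0,6.4,1.0],[-0.3,0.9,0,0,0,6.5,1.0],[-0.1,0.9,0,0,0,6.5,1.0]]]
[[[0,0.9,0,0,0,6.5,1.0],[0,1,0,0,0,6.4,1.0],[0.2,0.9,0,0,0,6.5,1.0],[0.3,0.86,0,0,0,6.5,1.0],[0,0,0,0,0,0,1.0],[0,0,0,0,0,0,1.0],[0,0,0,0,0,0,1.0],[0,0,0,0,0,0,1.0]]]
end [0.41 0.3  0.25] z [-0.001  0.    -1.   ]
pitch [0.44215887 0.3218392  0.10866654]
[[[-0.5,0.3,2,0,6.4,0,1.0],[-0.7,0.3,2,0,6.4,0,1.0],[-0.9,0.3,1.8,0,6.5,0,1.0],[-1.1,0.3,1.8,0,6.4,0,1.0],[-1.3,0.3,1.6,0,6.4,0,1.0],[-1.5,0.3,1.5,0,6.4,0,1.0],[-1.6,0.24,1.26,0,6.5,0,1.0],[0,0,0,0,0,0,1.0]]]
end [0.4421 0.3218 0.1086] z [-0.707 -0.029 -0.707]
```

Run:
```python
from plan import *
s=arm.observe()
Rn=frame(SL,-e-up);mid=frame(-e,-up)
R0=s["orientation"]; h1=R0@Ro.from_rotvec([0,0,-np.radians(100)]).as_matrix()
print("yaw half"); a=go([.46,.2,.25],h1,1,n=16)
print("yaw rest"); a=go([.41,.3,.25],mid,1,start=a,n=16)
T=LABEL+.045*SL+.088*SL-.003*Rn[:,2]
print("pitch",T); a=go(T,Rn,1,start=a)
```

```text
yaw half
[[[-0.4,-0.6,-0.6,0,0,-6.2,1.0],[-0.3,-0.6,-0.5,0,0,-6.3,1.0],[-0.2,-0.7,-0.6,0,0,-6.2,1.0],[-0.2,-0.7,-0.5,0,0,-6.3,1.0],[0,-0.7,-0.6,0,0,-6.2,1.0],[0,-0.7,-0.5,0,0,-6.3,1.0],[0,-0.7,-0.6,0,0,-6.2,1.0],[0.2,-0.7,-0.5,0,0,-6.3,1.0]]]
[[[0.2,-0.7,-0.6,0,0,-6.2,1.0],[0.3,-0.6,-0.6,0,0,-6.3,1.0],[0.4,-0.6,-0.5,0,0,-6.2,1.0],[0.4,-0.6,-0.6,0,0,-6.3,1.0],[0.5,-0.5,-0.5,0,0,-6.2,1.0],[0.5,-0.5,-0.6,0,0,-6.3,1.0],[0.6,-0.4,-0.5,0,0,-6.2,1.0],[0.63,-0.31,-0.58,0,0,-6.3,1.0]]]
end [0.46 0.2  0.25] z [-0.001  0.    -1.   ]
yaw rest
[[[0.6,-0.3,0,0,0,-5.8,1.0],[0.7,-0.3,0,0,0,-5.7,1.0],[0.7,-0.1,0,0,0,-5.8,1.0],[0.6,-0.2,0,0,0,-5.8,1.0],[0.7,0,0,0,0,-5.8,1.0],[0.7,0,0,0,0,-5.7,1.0],[0.7,0.1,0,0,0,-5.8,1.0],[0.7,0.2,0,0,0,-5.8,1.0]]]
[[[0.7,0.3,0,0,0,-5.7,1.0],[0.6,0.2,0,0,0,-5.8,1.0],[0.6,0.4,0,0,0,-5.8,1.0],[0.5,0.4,0,0,0,-5.7,1.0],[0.6,0.5,0,0,0,-5.8,1.0],[0.4,0.5,0,0,0,-5.8,1.0],[0.4,0.6,0,0,0,-5.8,1.0],[0.37,0.6,0,0,0,-5.7,1.0]]]
end [0.41 0.3  0.25] z [-0.001  0.    -1.   ]
pitch [0.44215887 0.3218392  0.10866654]
[[[-0.5,0.3,2,0,6.4,0,1.0],[-0.7,0.3,2,0,6.4,0,1.0],[-0.9,0.3,1.8,0,6.5,0,1.0],[-1.1,0.3,1.8,0,6.4,0,1.0],[-1.3,0.3,1.6,0,6.4,0,1.0],[-1.5,0.3,1.5,0,6.4,0,1.0],[-1.6,0.25,1.26,0,6.5,0,1.0],[0,0,0,0,0,0,1.0]]]
end [0.4422 0.3219 0.1086] z [-0.707 -0.029 -0.707]
```

Emit:
step_arm([
  [[-0.4,-0.6,-0.6,0,0,-6.2,1],[-0.3,-0.6,-0.5,0,0,-6.3,1],[-0.2,-0.7,-0.6,0,0,-6.2,1],[-0.2,-0.7,-0.5,0,0,-6.3,1],[0,-0.7,-0.6,0,0,-6.2,1],[0,-0.7,-0.5,0,0,-6.3,1],[0,-0.7,-0.6,0,0,-6.2,1],[0.2,-0.7,-0.5,0,0,-6.3,1]],
])

```text
time: 4.1
eef_pos: [0.4813, 0.1476, 0.2042]
orientation: [[0.762, 0.648, 0.0], [0.648, -0.762, 0.0], [0.0, -0.0, -1.0]]
ft_force: [0.7, 1.0, -0.5]
gripper_width: 0.0205
grasp_force: 62.3
```

Emit:
step_arm([
  [[0.2,-0.7,-0.6,0,0,-6.2,1],[0.3,-0.6,-0.6,0,0,-6.3,1],[0.4,-0.6,-0.5,0,0,-6.2,1],[0.4,-0.6,-0.6,0,0,-6.3,1],[0.5,-0.5,-0.5,0,0,-6.2,1],[0.5,-0.5,-0.6,0,0,-6.3,1],[0.6,-0.4,-0.5,0,0,-6.2,1],[0.6,-0.3,-0.6,0,0,-6.3,1]],
])

```text
time: 4.77
eef_pos: [0.46, 0.1999, 0.2488]
orientation: [[-0.007, 1.0, -0.0], [1.0, 0.007, 0.0], [0.0, -0.0, -1.0]]
ft_force: [0.7, 0.4, -1.6]
gripper_width: 0.0203
grasp_force: 62.3
```

Emit:
step_arm([
  [[0.6,-0.3,0,0,0,-5.8,1],[0.7,-0.3,0,0,0,-5.7,1],[0.7,-0.1,0,0,0,-5.8,1],[0.6,-0.2,0,0,0,-5.8,1],[0.7,0,0,0,0,-5.8,1],[0.7,0,0,0,0,-5.7,1],[0.7,0.1,0,0,0,-5.8,1],[0.7,0.2,0,0,0,-5.8,1]],
])

```text
time: 5.43
eef_pos: [0.435, 0.2498, 0.2487]
orientation: [[-0.726, 0.687, -0.0], [0.687, 0.726, 0.0], [0.0, -0.0, -1.0]]
ft_force: [-0.6, -0.2, -0.5]
gripper_width: 0.0204
grasp_force: 62.3
```

Emit:
step_arm([
  [[0.7,0.3,0,0,0,-5.7,1],[0.6,0.2,0,0,0,-5.8,1],[0.6,0.4,0,0,0,-5.8,1],[0.5,0.4,0,0,0,-5.7,1],[0.6,0.5,0,0,0,-5.8,1],[0.4,0.5,0,0,0,-5.8,1],[0.4,0.6,0,0,0,-5.8,1],[0.4,0.6,0,0,0,-5.7,1]],
])

```text
time: 6.1
eef_pos: [0.4099, 0.2998, 0.2486]
orientation: [[-0.999, -0.047, -0.0], [-0.047, 0.999, -0.0], [0.0, -0.0, -1.0]]
ft_force: [-0.1, -0.5, -1.2]
gripper_width: 0.02
grasp_force: 62.3
```

Emit:
step_arm([
  [[0,0,0,0,6.4,0,1],[0,0,0,0,6.4,0,1],[0,0,0,0,6.4,0,1],[0,0,0,0,6.4,0,1],[0,0,0,0,6.4,0,1],[0,0,0,0,6.4,0,1],[0,0,0,0,6.6,0,1],[0,0,0,0,0,0,1]],
])

```text
time: 6.77
eef_pos: [0.4119, 0.299, 0.2425]
orientation: [[-0.699, -0.039, -0.714], [-0.024, 0.999, -0.031], [0.715, -0.004, -0.699]]
ft_force: [-0.1, -0.7, -2.4]
gripper_width: 0.0204
grasp_force: 62.4
```

Run:
```python
from plan import *
show()
Rn=frame(SL,-e-up)
T=LABEL+.045*SL+.088*SL-.003*Rn[:,2]
go(T,Rn,1)
for n in("top","side"):
    p,d=imaging.grab_frame(n); np.savez(f"{n}1.npz",p=p,d=d); cv2.imwrite(f"pics/{n}1.png",p[:,:,::-1])
a=np.hstack([cv2.resize(np.load("top1.npz")['p'][140:380,80:340],(400,369)),cv2.resize(np.load("side1.npz")['p'][0:240,140:400],(400,369))])
cv2.imwrite("pics/m1.png",a[:,:,::-1])
```

```text
6.7667 [ 21.3  26.9  62.   18.6 133.6 -63.2] [0.4119 0.299  0.2425] 0.020396210837949326 [-0.1 -0.7 -2.4] 62.3548150062561
[[-0.699 -0.039 -0.714]
 [-0.024  0.999 -0.031]
 [ 0.715 -0.004 -0.699]]
[[[-2.9,0.6,1.8,0,-0.2,-0.1,1.0],[-3,0.5,1.8,0,-0.1,0,1.0],[-2.9,0.6,1.8,0,-0.2,-0.1,1.0],[-2.91,0.5,1.78,0,-0.1,-0.1,1.0],[0,0,0,0,0,0,1.0],[0,0,0,0,0,0,1.0],[0,0,0,0,0,0,1.0],[0,0,0,0,0,0,1.0]]]
end [0.4421 0.3218 0.1087] z [-0.707 -0.03  -0.707]
```

View pics/m1.png

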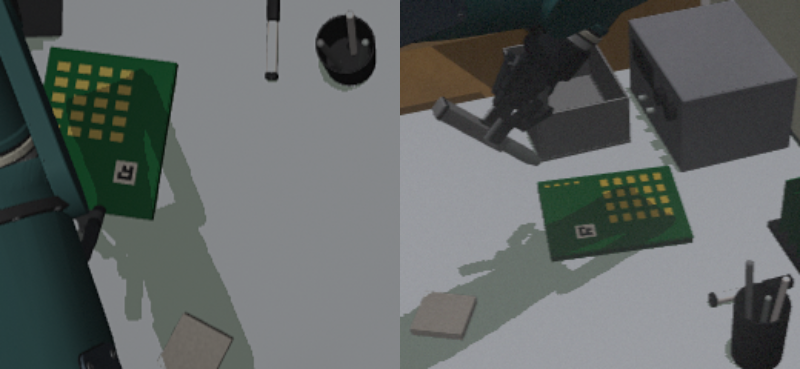

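The side crop shows the reader gripped mid-handle, with its tail up at crop (440,110) and its nose down at (540,160). The top view of it is blocked by the arm.

Emit:
step_arm([
  [[-2.9,0.6,1.8,0,-0.2,-0.1,1],[-3,0.5,1.8,0,-0.1,0,1],[-2.9,0.6,1.8,0,-0.2,-0.1,1],[-2.0,0.3,1.2,0,-0.1,-0.1,1],[-0.9,0.2,0.6,0,0,0,1],[0,0,0,0,0,0,1],[0,0,0,0,0,0,1],[0,0,0,0,0,0,1]],
])

```text
time: 7.53
eef_pos: [0.4424, 0.3235, 0.1179]
orientation: [[-0.717, -0.046, -0.696], [-0.037, 0.999, -0.028], [0.696, 0.005, -0.718]]
ft_force: [-0.4, 0.3, -1.0]
gripper_width: 0.0201
grasp_force: 62.4
```

Run:
```python
from plan import *
show()
s=arm.observe();R=s["orientation"];tip=s["eef_pos"]+R@[-.088,0,.003]
f=lambda n,X:(lambda c,q:(q[0]/q[2]*c["fx"]+c["cx"],q[1]/q[2]*c["fy"]+c["cy"]))(CAL[n],CAL[n]["R"]@X+CAL[n]["t"])
print("label in reader",R.T@(LABEL-tip),"tip px",f("side",tip),"tail px",f("side",tip+.17*R[:,0]),"label",f("side",LABEL))
p,d=imaging.grab_frame("side"); cv2.imwrite("pics/m2.png",cv2.resize(p[70:190,180:340],(800,600))[:,:,::-1])
```

```text
7.5333 [ 22.3  35.2  63.6  16.4 122.4 -66.8] [0.4424 0.3235 0.1179] 0.020139104126969808 [-0.4  0.3 -1. ] 62.37173795700073
[[-0.717 -0.046 -0.696]
 [-0.037  0.999 -0.028]
 [ 0.696  0.005 -0.718]]
label in reader [-0.05115789 -0.00261946  0.0088623 ] tip px (np.float64(246.60793648756135), np.float64(139.0126437109789)) tail px (np.float64(187.93010229196227), np.float64(110.85778085958282)) label (np.float64(260.42210725604986), np.float64(149.9325916399687))
```

View pics/m2.png

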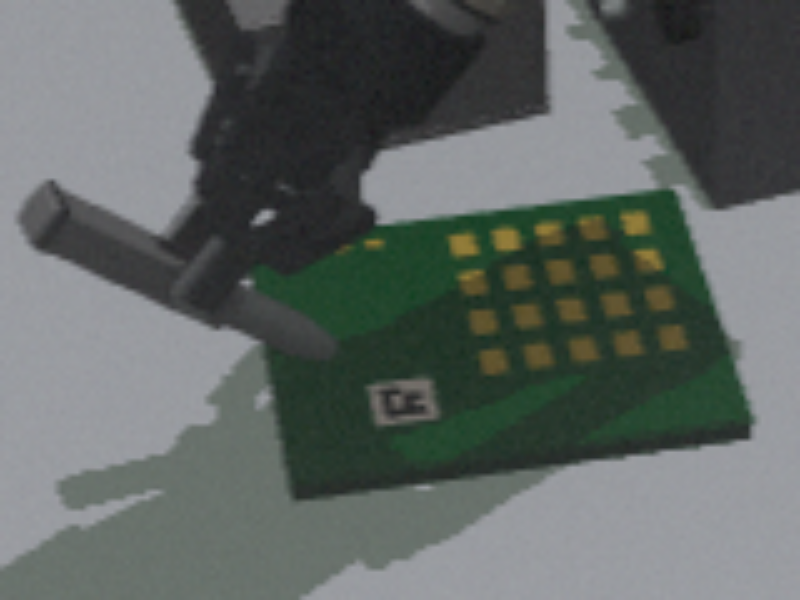

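The predicted tip pixel (246.6,139) matches the seen nose at crop (335,348), which is pixel (247,139.6). The axis passes about 9 mm above the label's middle, so I will trim that and hold.

Emit:
step_arm([
  [[0,-0.1,0.3,0,0,0,1],[0,-0.1,0.3,0,0,0,1],[0,0,0,0,0,0,1],[0,0,0,0,0,0,1],[0,0,0,0,0,0,1],[0,0,0,0,0,0,1],[0,0,0,0,0,0,1],[0,0,0,0,0,0,1]],
])

```text
time: 8.25
eef_pos: [0.4378, 0.3209, 0.1104]
orientation: [[-0.714, -0.045, -0.699], [-0.035, 0.999, -0.029], [0.7, 0.004, -0.714]]
ft_force: [0.3, -0.4, -1.5]
gripper_width: 0.02
grasp_force: 62.4
```

Run:
```python
from plan import *
show()
s=arm.observe();R=s["orientation"];tip=s["eef_pos"]+R@[-.088,0,.003]
print("label in reader",R.T@(LABEL-tip))
```

```text
8.25 [ 22.3  35.1  64.8  16.2 121.7 -67.1] [0.4378 0.3209 0.1104] 0.0200441905197746 [ 0.3 -0.4 -1.5] 62.37155556678772
[[-0.714 -0.045 -0.699]
 [-0.035  0.999 -0.029]
 [ 0.7    0.004 -0.714]]
label in reader [-4.93332751e-02  7.27004306e-05 -4.18900341e-04]
```

Emit:
step_arm([
  [[0,0,0,0,0,0,1],[0,0,0,0,0,0,1],[0,0,0,0,0,0,1],[0,0,0,0,0,0,1],[0,0,0,0,0,0,1],[0,0,0,0,0,0,1],[0,0,0,0,0,0,1],[0,0,0,0,0,0,1]],
])

```text
time: 8.92
eef_pos: [0.4378, 0.3209, 0.1105]
orientation: [[-0.714, -0.045, -0.699], [-0.035, 0.999, -0.029], [0.7, 0.004, -0.715]]
ft_force: [-0.5, -0.4, -0.3]
gripper_width: 0.0203
grasp_force: 62.4
```

Emit:
step_arm([
  [[0,0,0,0,0,0,1],[0,0,0,0,0,0,1],[0,0,0,0,0,0,1],[0,0,0,0,0,0,1],[0,0,0,0,0,0,1],[0,0,0,0,0,0,1],[0,0,0,0,0,0,1],[0,0,0,0,0,0,1]],
])

```text
time: 9.58
eef_pos: [0.4378, 0.3209, 0.1105]
orientation: [[-0.714, -0.045, -0.699], [-0.035, 0.999, -0.029], [0.7, 0.004, -0.714]]
ft_force: [-0.5, -0.4, -1.1]
gripper_width: 0.0207
grasp_force: 62.4
```

Run:
```python
from plan import *
show()
s=arm.observe();R=s["orientation"];tip=s["eef_pos"]+R@[-.088,0,.003]
print("label in reader",R.T@(LABEL-tip))
Rn=frame(SL,-e-up)
T=SEAT+.092*SL-.003*Rn[:,2]
a=go(s["eef_pos"]+[0,0,.12],Rn,1)
a=go(T-.08*Rn[:,2]+[0,0,.02],Rn,1,start=a)
print(T)
```

```text
9.5833 [ 22.2  35.1  64.8  16.2 121.7 -67.1] [0.4378 0.3209 0.1105] 0.020737226125958245 [-0.5 -0.4 -1.1] 62.37110495567322
[[-0.714 -0.045 -0.699]
 [-0.035  0.999 -0.029]
 [ 0.7    0.004 -0.714]]
label in reader [-0.04941875  0.00011181 -0.00039327]
[[[2.1,0,-2.1,0,0.2,0.1,1.0],[2.1,0,-2.2,0,0.1,0,1.0],[2.1,0,-2.1,0,0.2,0.1,1.0],[2.13,0.03,-2.14,0,0.1,0.1,1.0],[0,0,0,0,0,0,1.0],[0,0,0,0,0,0,1.0],[0,0,0,0,0,0,1.0],[0,0,0,0,0,0,1.0]]]
end [0.4378 0.3209 0.2305] z [-0.706 -0.029 -0.707]
[[[-0.7,-3.3,0,0,0,0,1.0],[-0.7,-3.3,-0.1,0,0,0,1.0],[-0.7,-3.3,0,0,0,0,1.0],[-0.7,-3.3,-0.1,0,0,0,1.0],[-0.7,-3.3,0,0,0,0,1.0],[-0.7,-3.3,-0.1,0,0,0,1.0],[-0.7,-3.3,0,0,0,0,1.0],[-0.8,-3.4,-0.1,0,0,0,1.0]]]
[[[-0.7,-3.3,0,0,0,0,1.0],[-0.7,-3.3,-0.1,0,0,0,1.0],[-0.7,-3.3,0,0,0,0,1.0],[-0.7,-3.3,0,0,0,0,1.0],[-0.69,-3.29,-0.09,0,0,0,1.0],[0,0,0,0,0,0,1.0],[0,0,0,0,0,0,1.0],[0,0,0,0,0,0,1.0]]]
end [ 0.5246 -0.1058  0.1697] z [-0.706 -0.029 -0.707]
[ 0.46812415 -0.10814316  0.09317516]
```

Emit:
step_arm([
  [[2.1,0,-2.1,0,0.2,0.1,1],[2.1,0,-2.2,0,0.1,0,1],[2.1,0,-2.1,0,0.2,0.1,1],[2.1,0,-2.1,0,0.1,0.1,1],[-0.7,-3.3,0,0,0,0,1],[-0.7,-3.3,-0.1,0,0,0,1],[-0.7,-3.3,0,0,0,0,1],[-0.7,-3.3,-0.1,0,0,0,1]],
])

```text
time: 10.25
eef_pos: [0.4644, 0.1885, 0.2117]
orientation: [[-0.707, -0.042, -0.706], [-0.03, 0.999, -0.03], [0.707, 0.0, -0.708]]
ft_force: [-0.1, 0.1, -1.5]
gripper_width: 0.0204
grasp_force: 62.4
```

Emit:
step_arm([
  [[-0.7,-3.3,0,0,0,0,1],[-0.7,-3.3,-0.1,0,0,0,1],[-0.7,-3.3,0,0,0,0,1],[-0.8,-3.4,-0.1,0,0,0,1],[-0.7,-3.3,0,0,0,0,1],[-0.7,-3.3,-0.1,0,0,0,1],[-0.7,-3.3,0,0,0,0,1],[-0.7,-3.3,0,0,0,0,1]],
])

```text
time: 10.92
eef_pos: [0.5179, -0.0749, 0.1733]
orientation: [[-0.707, -0.041, -0.706], [-0.03, 0.999, -0.029], [0.707, 0.0, -0.707]]
ft_force: [0.4, -0.0, -1.2]
gripper_width: 0.0204
grasp_force: 62.4
```

Emit:
step_arm([
  [[-0.7,-3.3,-0.1,0,0,0,1],[0,0,0,0,0,0,1],[0,0,0,0,0,0,1],[0,0,0,0,0,0,1],[0,0,0,0,0,0,1],[0,0,0,0,0,0,1],[0,0,0,0,0,0,1],[0,0,0,0,0,0,1]],
])

```text
time: 11.58
eef_pos: [0.5248, -0.1052, 0.1696]
orientation: [[-0.707, -0.043, -0.706], [-0.03, 0.999, -0.03], [0.707, -0.0, -0.707]]
ft_force: [0.2, 0.4, -0.9]
gripper_width: 0.0203
grasp_force: 62.4
```

Run:
```python
from plan import *
show()
s=arm.observe()
Rn=frame(SL,-e-up);T=SEAT+.092*SL-.003*Rn[:,2]
go(T-.03*Rn[:,2],Rn,1,n=6)
for n in("top","side"):
    p,d=imaging.grab_frame(n); np.savez(f"{n}2.npz",p=p,d=d)
a=np.hstack([cv2.resize(np.load("top2.npz")['p'][200:350,300:450],(400,400)),cv2.resize(np.load("side2.npz")['p'][210:340,220:350],(400,400))])
cv2.imwrite("pics/m3.png",a[:,:,::-1])
f=lambda n,X:(lambda c,q:(q[0]/q[2]*c["fx"]+c["cx"],q[1]/q[2]*c["fy"]+c["cy"]))(CAL[n],CAL[n]["R"]@X+CAL[n]["t"])
tip=s["eef_pos"]+s["orientation"]@[-.088,0,.003]
for n in("top","side"):print(n,f(n,tip),f(n,tip+.17*s["orientation"][:,0]))
```

```text
11.5833 [ -11.6   34.9   58.3  -13.   130.1 -108.5] [ 0.5248 -0.1052  0.1696] 0.020271349740024362 [ 0.2  0.4 -0.9] 62.362303733825684
[[-0.707 -0.043 -0.706]
 [-0.03   0.999 -0.03 ]
 [ 0.707 -0.    -0.707]]
[[[-0.2,0,1.1,0,0,0,1.0],[-0.3,0,1,0,0,0,1.0],[-0.2,0,1.1,0,0,0,1.0],[-0.2,0,1.1,0,0,0,1.0],[-0.3,0,1,0,0,0,1.0],[-0.18,-0.05,1.11,0,0,0,1.0],[0,0,0,0,0,0,1.0],[0,0,0,0,0,0,1.0]]]
end [ 0.4893 -0.1073  0.1144] z [-0.706 -0.03  -0.707]
top (np.float64(365.77505418553176), np.float64(217.1709448637153)) (np.float64(375.990951783402), np.float64(280.92282290204196))
side (np.float64(353.0250383125508), np.float64(250.60586251471736)) (np.float64(291.6258947022975), np.float64(226.6419037828302))
```

View pics/m3.png

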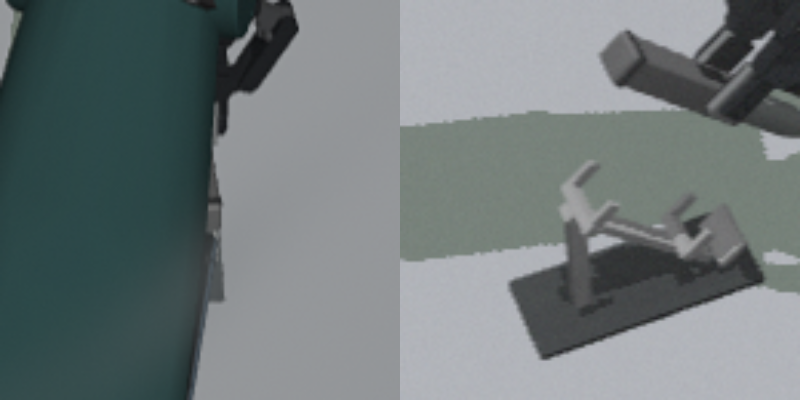

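The side crop shows the reader parallel to the slope and above the rest; its tail is at crop (622,57) and the rest below is undisturbed. The top view is blocked by the arm.

Emit:
step_arm([
  [[-0.2,0,1.1,0,0,0,1],[-0.3,0,1,0,0,0,1],[-0.2,0,1.1,0,0,0,1],[-0.2,0,1.1,0,0,0,1],[-0.3,0,1,0,0,0,1],[-0.2,0,1.1,0,0,0,1],[0,0,0,0,0,0,1],[0,0,0,0,0,0,1]],
])

```text
time: 12.35
eef_pos: [0.489, -0.1075, 0.1138]
orientation: [[-0.706, -0.041, -0.707], [-0.029, 0.999, -0.029], [0.708, 0.0, -0.706]]
ft_force: [0.8, 0.1, -1.1]
gripper_width: 0.0208
grasp_force: 62.4
```

Emit:
step_arm([
  [[0,-0.1,0.4,0,0,0,1],[0,0,0.4,0,0,0,1],[0,0,0.4,0,0,0,1],[0,0,0.4,0,0,0,1],[0,0,0.4,0,0,0,1],[0,0,0.3,0,0,0,1],[0,0,0,0,0,0,1],[0,0,0,0,0,0,1]],
])

```text
time: 13.02
eef_pos: [0.473, -0.1093, 0.0977]
orientation: [[-0.706, -0.041, -0.707], [-0.029, 0.999, -0.029], [0.707, -0.0, -0.707]]
ft_force: [-0.5, -0.8, -0.4]
gripper_width: 0.0205
grasp_force: 62.4
```

Run:
```python
from plan import *
show()
s=arm.observe()
Rn=frame(SL,-e-up);T=SEAT+.092*SL-.003*Rn[:,2]
print(Rn.T@(T-s["eef_pos"]))
```

```text
13.0167 [ -12.8   31.9   71.6  -12.4  119.9 -107.1] [ 0.473  -0.1093  0.0977] 0.020493320740508185 [-0.5 -0.8 -0.4] 62.36211061477661
[[-0.706 -0.041 -0.707]
 [-0.029  0.999 -0.029]
 [ 0.707 -0.    -0.707]]
[0.00019594 0.0013149  0.00663811]
```

Emit:
step_arm([
  [[0,0.1,0.2,0,0,0,1],[0,0,0.2,0,0,0,1],[0,0,0.1,0,0,0,1],[0,0,0.1,0,0,0,1],[0,0,0,0,0,0,1],[0,0,0,0,0,0,1],[0,0,0,0,0,0,1],[0,0,0,0,0,0,1]],
])

```text
time: 13.68
eef_pos: [0.4705, -0.1083, 0.0951]
orientation: [[-0.71, -0.042, -0.703], [-0.029, 0.999, -0.03], [0.704, -0.001, -0.71]]
ft_force: [6.2, 1.1, 3.7]
gripper_width: 0.0207
grasp_force: 63.5
```

Contact of about 7 N along the slope's normal means it is seated, so I release it and back out.

Emit:
step_arm([
  [[0,0,-0.1,0,0,0,0.5],[0,0,0,0,0,0,0.5],[0,0,0,0,0,0,0.5],[0,0,0,0,0,0,0.5],[0,0,0,0,0,0,0.5],[0,0,0,0,0,0,0.5],[0,0,0,0,0,0,0.5],[0,0,0,0,0,0,0.5]],
])

```text
time: 14.35
eef_pos: [0.4696, -0.1084, 0.0942]
orientation: [[-0.706, -0.041, -0.707], [-0.029, 0.999, -0.029], [0.707, -0.0, -0.707]]
ft_force: [0.0, 0.3, 0.5]
gripper_width: 0.0427
grasp_force: 0.0
```

Emit:
step_arm([
  [[0,0,-0.5,0,0,0,0.5],[0,0,-1,0,0,0,0.5],[0,0,-2,0,0,0,0.5],[0,0,-2.5,0,0,0,0.5],[0,0,-2.5,0,0,0,0.5],[0,0,-2.5,0,0,0,0.5],[0,0,0,0,0,0,0.5],[0,0,0,0,0,0,0.5]],
])

```text
time: 15.02
eef_pos: [0.5483, -0.1052, 0.1727]
orientation: [[-0.709, -0.042, -0.704], [-0.029, 0.999, -0.03], [0.705, -0.001, -0.709]]
ft_force: [-0.6, 0.1, -0.6]
gripper_width: 0.0426
grasp_force: 0.0
```

Run:
```python
from plan import *
show()
p,d=imaging.grab_frame("side"); np.savez("side3.npz",p=p,d=d)
cv2.imwrite("pics/m4.png",cv2.resize(p[210:340,220:350],(600,600))[:,:,::-1])
f=lambda n,X:(lambda c,q:(q[0]/q[2]*c["fx"]+c["cx"],q[1]/q[2]*c["fy"]+c["cy"]))(CAL[n],CAL[n]["R"]@X+CAL[n]["t"])
print(f("side",SEAT),f("side",SEAT+.17*SL))
# tail grasp: tool along -SL, closing across y; at 146 mm
R=frame(SL*0+(e+up)*-1,-SL); s=arm.observe()
print("R",R.round(2)); 
for sg in(1,-1):
    G=R@np.diag([sg,sg,1]);print(sg,np.degrees(Ro.from_matrix(s["orientation"].T@G).as_rotvec()).round(1))
```

```text
15.0167 [ -11.3   37.9   53.4  -13.   132.  -108.5] [ 0.5483 -0.1052  0.1727] 0.04259499853164164 [-0.6  0.1 -0.6] 0.0
[[-0.709 -0.042 -0.704]
 [-0.029  0.999 -0.03 ]
 [ 0.705 -0.001 -0.709]]
(np.float64(325.5652811754445), np.float64(285.03919182467797)) (np.float64(263.7040294249552), np.float64(266.05038835332846))
R [[-0.71 -0.04  0.71]
 [-0.03  1.    0.03]
 [-0.71  0.   -0.71]]
1 [ -0. -90.  -0.]
-1 [-127.3    0.   127.3]
```

View pics/m4.png

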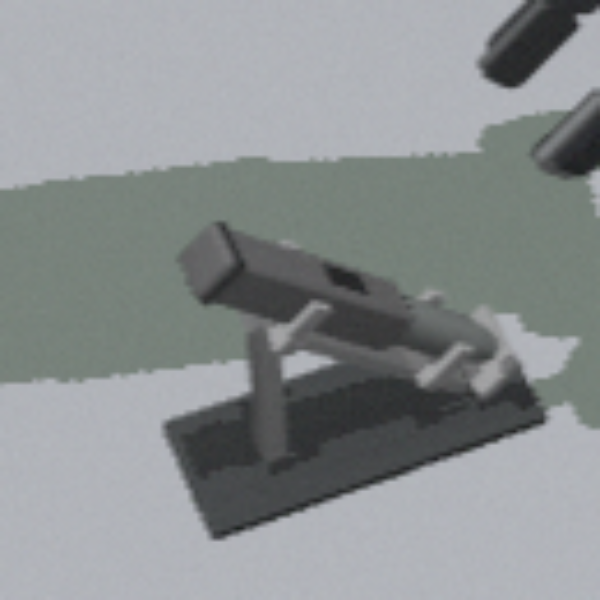

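The side crop shows the reader lying in both forks, with its tail at crop (210,260) (predicted (202,259)). The fingers are clear of it.

Run:
```python
from plan import *
R=frame(-e-up,-SL); 
a=go([.43,-.11,.33],R,.4,n=16)
a=go(SEAT+.195*SL,R,.4,start=a,n=8)
```

```text
[[[1.2,0,-0.2,0,-5.6,0,0.4],[1.2,0,-0.3,0,-5.6,0,0.4],[1.2,0,-0.4,0,-5.7,0,0.4],[1.1,0,-0.5,0,-5.6,0,0.4],[1,0,-0.7,0,-5.6,0,0.4],[1,0,-0.7,0,-5.6,0,0.4],[1,0,-0.8,0,-5.7,0,0.4],[0.8,0,-0.9,0,-5.6,0,0.4]]]
[[[0.7,0,-1,0,-5.6,0,0.4],[0.6,0,-1.1,0,-5.6,0,0.4],[0.6,0,-1.1,0,-5.7,0,0.4],[0.4,0,-1.2,0,-5.6,0,0.4],[0.3,0,-1.1,0,-5.6,0,0.4],[0.2,0,-1.3,0,-5.6,0,0.4],[0,0,-1.2,0,-5.7,0,0.4],[-0.03,0,-1.23,0,-5.6,0,0.4]]]
end [ 0.43 -0.11  0.33] z [ 0.707  0.029 -0.707]
[[[1.8,0,1.1,0,0,0,0.4],[1.8,0,1.2,0,0,0,0.4],[1.8,0,1.1,0,0,0,0.4],[1.8,0,1.2,0,0,0,0.4],[1.8,0,1.1,0,0,0,0.4],[1.8,0,1.2,0,0,0,0.4],[1.8,0,1.1,0,0,0,0.4],[1.75,0.03,1.15,0,0,0,0.4]]]
end [ 0.3932 -0.1113  0.1638] z [ 0.707  0.029 -0.707]
```

Emit:
step_arm([
  [[1.2,0,-0.2,0,-5.6,0,0.4],[1.2,0,-0.3,0,-5.6,0,0.4],[1.2,0,-0.4,0,-5.7,0,0.4],[1.1,0,-0.5,0,-5.6,0,0.4],[1,0,-0.7,0,-5.6,0,0.4],[1,0,-0.7,0,-5.6,0,0.4],[1,0,-0.8,0,-5.7,0,0.4],[0.8,0,-0.9,0,-5.6,0,0.4]],
])

```text
time: 15.73
eef_pos: [0.4867, -0.1073, 0.2501]
orientation: [[-0.999, -0.041, 0.003], [-0.041, 0.999, 0.0], [-0.003, 0.0, -1.0]]
ft_force: [-0.3, -0.6, 0.4]
gripper_width: 0.0511
grasp_force: 0.0
```

Emit:
step_arm([
  [[0.7,0,-1,0,-5.6,0,0.4],[0.6,0,-1.1,0,-5.6,0,0.4],[0.6,0,-1.1,0,-5.7,0,0.4],[0.4,0,-1.2,0,-5.6,0,0.4],[0.3,0,-1.1,0,-5.6,0,0.4],[0.2,0,-1.3,0,-5.6,0,0.4],[0,0,-1.2,0,-5.7,0,0.4],[0,0,-1.2,0,-5.6,0,0.4]],
])

```text
time: 16.4
eef_pos: [0.4289, -0.1091, 0.3286]
orientation: [[-0.704, -0.042, 0.709], [-0.029, 0.999, 0.03], [-0.71, 0.0, -0.705]]
ft_force: [0.1, 0.0, 0.5]
gripper_width: 0.0514
grasp_force: 0.0
```

Emit:
step_arm([
  [[1.8,0,1.1,0,0,0,0.4],[1.8,0,1.2,0,0,0,0.4],[1.8,0,1.1,0,0,0,0.4],[1.8,0,1.2,0,0,0,0.4],[1.8,0,1.1,0,0,0,0.4],[1.8,0,1.2,0,0,0,0.4],[0,0,0,0,0,0,0.4],[0,0,0,0,0,0,0.4]],
])

```text
time: 17.07
eef_pos: [0.402, -0.1093, 0.2024]
orientation: [[-0.709, -0.04, 0.704], [-0.026, 0.999, 0.03], [-0.705, 0.003, -0.71]]
ft_force: [-0.1, 0.4, 0.9]
gripper_width: 0.0511
grasp_force: 0.0
```

Run:
```python
from plan import *
show()
R=frame(-e-up,-SL); 
go(SEAT+.195*SL-.0015*(e+up)/2**.5,R,.4,n=8)
```

```text
17.0667 [ -48.4  -41.4  127.2   36.4   66.9 -147. ] [ 0.402  -0.1093  0.2024] 0.05105044003128254 [-0.1  0.4  0.9] 0.0
[[-0.709 -0.04   0.704]
 [-0.026  0.999  0.03 ]
 [-0.705  0.003 -0.71 ]]
[[[0.4,0,0.3,0,0,0,0.4],[0.5,0,0.2,0,-0.1,-0.1,0.4],[0.4,-0.1,0.3,0,0,0,0.4],[0.4,0,0.3,0,0,0,0.4],[0.5,0,0.2,0,0,0,0.4],[0.4,0,0.3,0,-0.1,-0.1,0.4],[0.5,-0.1,0.2,0,0,0,0.4],[0.39,0.03,0.31,0,0,0,0.4]]]
end [ 0.3922 -0.1113  0.1628] z [ 0.706  0.03  -0.707]
```

j6 is at its range end, so I back off along the normal and use the half-turned grasp.

Emit:
step_arm([
  [[-2,0,0,0,0,0,0.4],[-2,0,0,0,0,0,0.4],[-2,0,0,0,0,0,0.4],[-2,0,0,0,0,0,0.4],[0,0,0,0,0,6,0.4],[0,0,0,0,0,6.5,0.4],[0,0,0,0,0,6.5,0.4],[0,0,0,0,0,6.5,0.4]],
])

```text
time: 17.73
eef_pos: [0.4603, -0.1079, 0.2638]
orientation: [[-0.653, 0.27, 0.708], [0.408, 0.913, 0.028], [-0.638, 0.307, -0.706]]
ft_force: [0.0, 0.3, -0.2]
gripper_width: 0.0513
grasp_force: 0.0
```

Emit:
step_arm([
  [[0,0,0,0,0,6.5,0.4],[0,0,0,0,0,6.5,0.4],[0,0,0,0,0,6.5,0.4],[0,0,0,0,0,6.5,0.4],[0,0,0,0,0,6.5,0.4],[0,0,0,0,0,6.5,0.4],[0,0,0,0,0,6.5,0.4],[0,0,0,0,0,6.5,0.4]],
])

```text
time: 18.4
eef_pos: [0.4602, -0.108, 0.2638]
orientation: [[-0.189, 0.681, 0.708], [0.97, 0.24, 0.027], [-0.151, 0.692, -0.706]]
ft_force: [-0.7, 0.3, 0.6]
gripper_width: 0.0512
grasp_force: 0.0
```

Emit:
step_arm([
  [[0,0,0,0,0,6.5,0.4],[0,0,0,0,0,6.5,0.4],[0,0,0,0,0,6.5,0.4],[0,0,0,0,0,6.5,0.4],[0,0,0,0,0,6.5,0.4],[0,0,0,0,0,6.5,0.4],[0,0,0,0,0,6.5,0.4],[0,0,0,0,0,6.5,0.4]],
])

```text
time: 19.07
eef_pos: [0.4602, -0.108, 0.2638]
orientation: [[0.42, 0.568, 0.708], [0.787, -0.617, 0.027], [0.452, 0.545, -0.706]]
ft_force: [0.4, 0.1, 1.3]
gripper_width: 0.051
grasp_force: 0.0
```

Emit:
step_arm([
  [[0,0,0,0,0,6.5,0.4],[0,0,0,0,0,6.5,0.4],[0,0,0,0,0,6.5,0.4],[0,0,0,0,0,6.5,0.4],[0,0,0,0,0,6,0.4],[0,0,0,0,0,6,0.4],[0,0,0,0,0,0,0.4],[0,0,0,0,0,0,0.4]],
])

```text
time: 19.73
eef_pos: [0.46, -0.108, 0.2632]
orientation: [[0.68, 0.194, 0.707], [0.248, -0.968, 0.028], [0.69, 0.157, -0.707]]
ft_force: [0.7, -0.1, 1.1]
gripper_width: 0.0513
grasp_force: 0.0
```

Run:
```python
from plan import *
show()
R=frame(e+up,-SL); n=(e+up)/2**.5
a=go(SEAT+.142*SL+.07*n,R,.4,n=8)
a=go(SEAT+.142*SL,R,.4,n=8,start=a)
```

```text
19.7333 [-38.4 -33.7 116.9  31.1  63.3  30.8] [ 0.46   -0.108   0.2632] 0.05128935762194684 [ 0.7 -0.1  1.1] 0.0
[[ 0.68   0.194  0.707]
 [ 0.248 -0.968  0.028]
 [ 0.69   0.157 -0.707]]
[[[-0.6,-0.1,0.9,0,0,1.6,0.4],[-0.6,-0.1,1,0,0,1.6,0.4],[-0.6,-0.1,0.9,0,0,1.5,0.4],[-0.5,-0.1,1,0.1,0,1.6,0.4],[-0.6,-0.1,0.9,0,0,1.6,0.4],[-0.6,0,1,0,0,1.6,0.4],[-0.6,0,0.9,0,0,1.6,0.4],[-0.62,-0.05,1,0,0,1.6,0.4]]]
end [ 0.4802 -0.1076  0.1759] z [ 0.707  0.029 -0.707]
[[[-0.9,0,0,0,0,0,0.4],[-0.9,0,0,0,0,0,0.4],[-0.8,0,0,0,0,0,0.4],[-0.9,0,0,0,0,0,0.4],[-0.9,0,0,0,0,0,0.4],[-0.9,0,0,0,0,0,0.4],[-0.8,0,0,0,0,0,0.4],[-0.9,0.01,-0.01,0,0,0,0.4]]]
end [ 0.4307 -0.1098  0.1264] z [ 0.707  0.029 -0.707]
```

Emit:
step_arm([
  [[-0.6,-0.1,0.9,0,0,1.6,0.4],[-0.6,-0.1,1,0,0,1.6,0.4],[-0.6,-0.1,0.9,0,0,1.5,0.4],[-0.5,-0.1,1,0,0,1.6,0.4],[-0.6,-0.1,0.9,0,0,1.6,0.4],[-0.6,0,1,0,0,1.6,0.4],[-0.6,0,0.9,0,0,1.6,0.4],[-0.6,0,1,0,0,1.6,0.4]],
])

```text
time: 20.4
eef_pos: [0.4797, -0.1077, 0.173]
orientation: [[0.708, 0.037, 0.705], [0.023, -0.999, 0.028], [0.706, -0.004, -0.708]]
ft_force: [-0.4, -0.5, -0.7]
gripper_width: 0.0511
grasp_force: 0.0
```

Emit:
step_arm([
  [[-1,0,0,0,0,0,0.4],[-1,0,0,0,0,0,0.4],[-1,0,0,0,0,0,0.4],[0,0,0,0,0,0,0.4],[0,0,0,0,0,0,0.4],[0,0,0,0,0,0,0.4],[0,0,0,0,0,0,0.4],[0,0,0,0,0,0,0.4]],
])

```text
time: 21.07
eef_pos: [0.4589, -0.1089, 0.1544]
orientation: [[0.706, 0.038, 0.707], [0.026, -0.999, 0.027], [0.707, -0.001, -0.707]]
ft_force: [0.2, -0.7, 0.8]
gripper_width: 0.0511
grasp_force: 0.0
```

Run:
```python
from plan import *
show()
R=frame(e+up,-SL)
a=go(SEAT+.142*SL,R,.4,n=8)
```

```text
21.0667 [-38.7 -29.9 127.5  36.3  51.5  34. ] [ 0.4589 -0.1089  0.1544] 0.05105869294845249 [ 0.2 -0.7  0.8] 0.0
[[ 0.706  0.038  0.707]
 [ 0.026 -0.999  0.027]
 [ 0.707 -0.001 -0.707]]
[[[-0.5,0,0,0,0,0,0.4],[-0.5,0,0,0,0,-0.1,0.4],[-0.5,0,0,0,0,0,0.4],[-0.5,0,0,0.1,0,0,0.4],[-0.5,0,0,0,0,0,0.4],[-0.5,0,0,0,0,-0.1,0.4],[-0.5,0,0,0,0,0,0.4],[-0.47,-0.03,-0.02,0,0,0,0.4]]]
end [ 0.4307 -0.1097  0.1264] z [ 0.707  0.029 -0.707]
```

Emit:
step_arm([
  [[-0.5,0,0,0,0,0,0.4],[-0.5,0,0,0,0,-0.1,0.4],[-0.5,0,0,0,0,0,0.4],[-0.5,0,0,0,0,0,0.4],[-0.5,0,0,0,0,0,0.4],[-0.5,0,0,0,0,-0.1,0.4],[-0.5,0,0,0,0,0,0.4],[-0.5,0,0,0,0,0,0.4]],
])

```text
time: 21.73
eef_pos: [0.4298, -0.1097, 0.1247]
orientation: [[0.707, 0.04, 0.706], [0.028, -0.999, 0.028], [0.706, 0.0, -0.708]]
ft_force: [0.2, 0.9, 0.1]
gripper_width: 0.0515
grasp_force: 0.0
```

Emit:
step_arm([
  [[0,0,0,0,0,0,0.4],[0,0,0,0,0,0,0.4],[0,0,0,0,0,0,0.4],[0,0,0,0,0,0,0.4],[0,0,0,0,0,0,0.4],[0,0,0,0,0,0,0.4],[0,0,0,0,0,0,0.4],[0,0,0,0,0,0,0.4]],
])

```text
time: 22.4
eef_pos: [0.4303, -0.1097, 0.1252]
orientation: [[0.707, 0.04, 0.706], [0.029, -0.999, 0.028], [0.707, 0.0, -0.708]]
ft_force: [0.0, 0.4, -0.1]
gripper_width: 0.0513
grasp_force: 0.0
```

Run:
```python
from plan import *
show()
R=frame(e+up,-SL);s=arm.observe()
print(R.T@(SEAT+.142*SL-s["eef_pos"]))
p,d=imaging.grab_frame("side"); np.savez("side4.npz",p=p,d=d)
cv2.imwrite("pics/m5.png",cv2.resize(p[200:340,200:350],(600,560))[:,:,::-1])
```

```text
22.4 [-43.2 -32.7 132.4  39.4  52.6  27.7] [ 0.4303 -0.1097  0.1252] 0.05131038179432647 [ 0.   0.4 -0.1] 0.0
[[ 0.707  0.04   0.706]
 [ 0.029 -0.999  0.028]
 [ 0.707  0.    -0.708]]
[ 1.10806379e-03  4.78980176e-05 -6.13865914e-04]
```

View pics/m5.png

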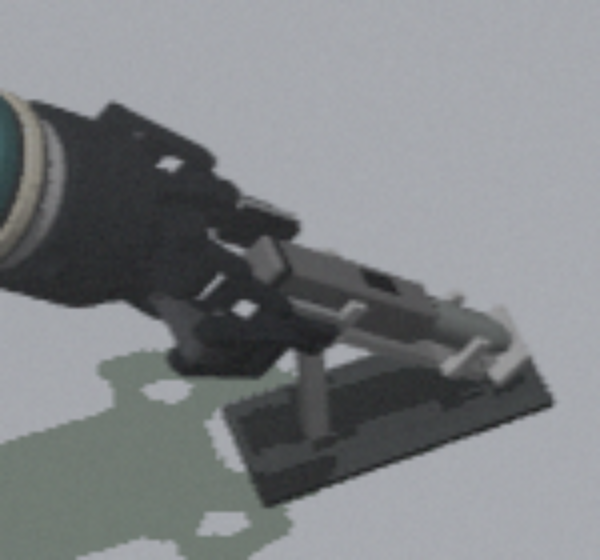

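The crop shows the fingers straddling the tail around (265,260), short of the upper fork. Now I grip it and lift it off along the normal.

Emit:
step_arm([
  [[0,0,0,0,0,0,1],[0,0,0,0,0,0,1],[0,0,0,0,0,0,1],[0,0,0,0,0,0,1],[0,0,0,0,0,0,1],[0,0,0,0,0,0,1],[0,0,0,0,0,0,1],[0,0,0,0,0,0,1]],
], newtons=70)

```text
time: 23.12
eef_pos: [0.4302, -0.1097, 0.1252]
orientation: [[0.707, 0.04, 0.706], [0.029, -0.999, 0.028], [0.706, 0.0, -0.708]]
ft_force: [-4.7, -0.7, 3.7]
gripper_width: 0.0215
grasp_force: 68.2
```

Emit:
step_arm([
  [[0.4,0,0,0,0,0,1],[0.8,0,0,0,0,0,1],[1.2,0,0,0,0,0,1],[1.6,0,0,0,0,0,1],[2,0,0,0,0,0,1],[2,0,0,0,0,0,1],[2,0,0,0,0,0,1],[0,0,0,0,0,0,1]],
])

```text
time: 23.78
eef_pos: [0.5037, -0.1073, 0.1996]
orientation: [[0.703, 0.041, 0.71], [0.031, -0.999, 0.027], [0.71, 0.003, -0.704]]
ft_force: [-0.1, -0.4, 0.6]
gripper_width: 0.0213
grasp_force: 68.5
```

Run:
```python
from plan import *
show();s=arm.observe()
R=frame(np.array([.87,-.5,0]),-up)
a=go([.52,-.2,.31],R,1,n=8)
a=go([*RIM[:2],.26],R,1,n=8,start=a)
for x in ([1,0,0],[.87,-.5,0]): print(x)
```

```text
23.7833 [-33.1 -25.4 119.6  31.9  50.9  41.8] [ 0.5037 -0.1073  0.1996] 0.02131427362139721 [-0.1 -0.4  0.6] 68.5358726978302
[[ 0.703  0.041  0.71 ]
 [ 0.031 -0.999  0.027]
 [ 0.71   0.003 -0.704]]
[[[1.1,1.2,-0.9,-1.6,-5.5,3.8,1.0],[1.1,1.1,-0.9,-1.5,-5.5,3.8,1.0],[1,1.1,-1,-1.6,-5.5,3.9,1.0],[1.1,1,-1.1,-1.6,-5.5,3.8,1.0],[0.9,1,-1.1,-1.6,-5.6,3.8,1.0],[1,1,-1.2,-1.5,-5.5,3.8,1.0],[0.9,0.9,-1.3,-1.6,-5.5,3.9,1.0],[0.79,0.93,-1.32,-1.6,-5.5,3.8,1.0]]]
end [ 0.52 -0.2   0.31] z [-0. -0. -1.]
[[[1.7,1,0.6,0,0,0,1.0],[1.6,1,0.7,0,0,0,1.0],[1.7,0.9,0.6,0,0,0,1.0],[1.7,1,0.6,0,0,0,1.0],[1.7,1,0.6,0,0,0,1.0],[1.6,1,0.7,0,0,0,1.0],[1.7,0.9,0.6,0,0,0,1.0],[1.67,1.03,0.6,0,0,0,1.0]]]
end [ 0.5968 -0.3345  0.26  ] z [-0. -0. -1.]
[1, 0, 0]
[0.87, -0.5, 0]
```

Run:
```python
from plan import *
R=frame(e,-up)
a=go([.52,-.2,.31],R,1,n=8)
a=go([*RIM[:2],.26],R,1,n=8,start=a)
```

```text
[[[1.1,1.2,-0.9,0,-5.7,0,1.0],[1,1.1,-0.9,0,-5.6,0,1.0],[0.9,1.2,-1.1,0.1,-5.7,0,1.0],[0.8,1.2,-1.1,0,-5.6,0,1.0],[0.6,1.1,-1.2,0,-5.7,0,1.0],[0.6,1.2,-1.3,0,-5.6,0,1.0],[0.4,1.2,-1.3,0.1,-5.7,0,1.0],[0.31,1.15,-1.38,0,-5.7,0,1.0]]]
end [ 0.52 -0.2   0.31] z [-0.001  0.    -1.   ]
[[[0.9,1.7,0.6,0,0,0,1.0],[0.9,1.7,0.6,0,0,0,1.0],[0.9,1.8,0.7,0,0,0,1.0],[0.9,1.7,0.6,0,0,0,1.0],[0.8,1.7,0.6,0,0,0,1.0],[0.9,1.7,0.6,0,0,0,1.0],[0.9,1.7,0.7,0,0,0,1.0],[0.91,1.76,0.59,0,0,0,1.0]]]
end [ 0.5968 -0.3345  0.26  ] z [-0.001  0.    -1.   ]
```

Emit:
step_arm([
  [[1.1,1.2,-0.9,0,-5.7,0,1],[1,1.1,-0.9,0,-5.6,0,1],[0.9,1.2,-1.1,0.1,-5.7,0,1],[0.8,1.2,-1.1,0,-5.6,0,1],[0.6,1.1,-1.2,0,-5.7,0,1],[0.6,1.2,-1.3,0,-5.6,0,1],[0.4,1.2,-1.3,0.1,-5.7,0,1],[0.3,1.2,-1.4,0,-5.7,0,1]],
])

```text
time: 24.45
eef_pos: [0.5172, -0.2008, 0.306]
orientation: [[0.999, 0.041, -0.012], [0.041, -0.999, 0.004], [-0.012, -0.004, -1.0]]
ft_force: [0.2, -0.3, -1.1]
gripper_width: 0.0214
grasp_force: 68.6
```

Emit:
step_arm([
  [[0.9,1.7,0.6,0,0,0,1],[0.9,1.7,0.6,0,0,0,1],[0.9,1.8,0.6,0,0,0,1],[0.9,1.7,0.6,0,0,0,1],[0.8,1.7,0.6,0,0,0,1],[0.9,1.7,0.6,0,0,0,1],[0.9,1.7,0.6,0,0,0,1],[0.9,1.7,0.6,0,0,0,1]],
])

```text
time: 25.12
eef_pos: [0.5936, -0.3349, 0.2549]
orientation: [[0.999, 0.042, -0.008], [0.042, -0.999, 0.005], [-0.008, -0.006, -1.0]]
ft_force: [-0.1, 0.9, 0.1]
gripper_width: 0.0211
grasp_force: 68.6
```

Emit:
step_arm([
  [[0,0,0,0,0,0,1],[0,0,0,0,0,0,1],[0,0,0,0,0,0,1],[0,0,0,0,0,0,1],[0,0,0,0,0,0,1],[0,0,0,0,0,0,1],[0,0,0,0,0,0,1],[0,0,0,0,0,0,1]],
])

```text
time: 25.78
eef_pos: [0.594, -0.3338, 0.2577]
orientation: [[0.999, 0.042, -0.006], [0.042, -0.999, 0.002], [-0.005, -0.003, -1.0]]
ft_force: [1.5, -0.3, -1.2]
gripper_width: 0.021
grasp_force: 68.7
```

Run:
```python
from plan import *
show();s=arm.observe();o=s["orientation"]
p,d=imaging.grab_frame("side"); np.savez("side5.npz",p=p,d=d)
u0,v0=340,260
cv2.imwrite("pics/m6.png",cv2.resize(p[v0:v0+150,u0:u0+130],(520,600),interpolation=cv2.INTER_CUBIC)[:,:,::-1])
f=lambda n,X:(lambda c,q:np.array((q[0]/q[2]*c["fx"]+c["cx"],q[1]/q[2]*c["fy"]+c["cy"])))(CAL[n],CAL[n]["R"]@X+CAL[n]["t"])
for k in(.142,.08,0):print("reader z+",k,(f("side",s["eef_pos"]+o[:,2]*k)-(u0,v0))*4)
print("rim",(f("side",RIM)-(u0,v0))*4)
P=cloud("side",d);S=s["eef_pos"]
for lo in np.arange(S[2]-.14,S[2]-.01,.012):
    m=(abs(P[...,0]-S[0])<.03)&(abs(P[...,1]-S[1])<.03)&(P[...,2]>lo)&(P[...,2]<lo+.012)
    if m.sum()>3: q=P[m];print(round(lo,3),m.sum(),"x",q[:,0].min().round(4),q[:,0].max().round(4),"mid",((q[:,0].min()+q[:,0].max())/2).round(4),"y",q[:,1].min().round(4))
```

```text
25.7833 [-3.410e+01  2.240e+01  5.580e+01 -1.000e-01  1.022e+02  5.350e+01] [ 0.594  -0.3338  0.2577] 0.020957326494327275 [ 1.5 -0.3 -1.2] 68.7089216709137
[[ 0.999  0.042 -0.006]
 [ 0.042 -0.999  0.002]
 [-0.005 -0.003 -1.   ]]
reader z+ 0.142 [296.8689256  356.36104075]
reader z+ 0.08 [319.51558557 274.63555649]
reader z+ 0 [352.35456982 156.12881451]
rim [292.5975329  405.26754645]
0.118 19 x 0.5735 0.5839 mid 0.5787 y -0.3415
0.13 38 x 0.5714 0.5857 mid 0.5786 y -0.3433
0.142 55 x 0.5718 0.589 mid 0.5804 y -0.3438
0.154 64 x 0.5729 0.5887 mid 0.5808 y -0.3438
0.166 51 x 0.5735 0.5905 mid 0.582 y -0.3442
0.178 66 x 0.5742 0.5978 mid 0.586 y -0.3455
0.19 88 x 0.5739 0.5977 mid 0.5858 y -0.3458
0.202 95 x 0.5749 0.599 mid 0.5869 y -0.3454
0.214 104 x 0.5769 0.6001 mid 0.5885 y -0.3458
0.226 91 x 0.5775 0.598 mid 0.5878 y -0.3452
0.238 64 x 0.5791 0.5885 mid 0.5838 y -0.3503
```

View pics/m6.png

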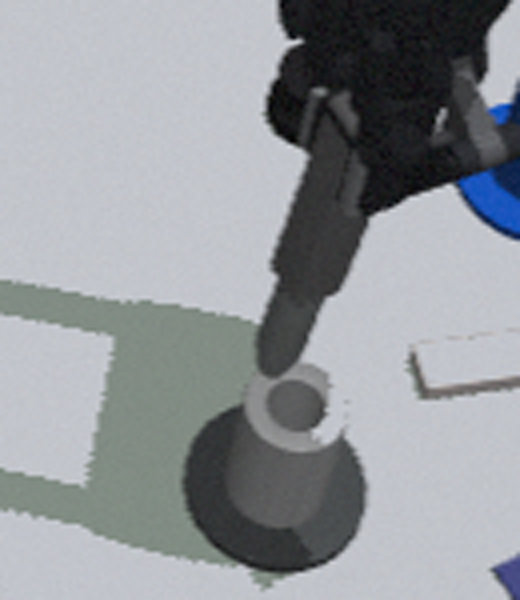

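The nose is at crop (277,372) against a predicted (297,356), so the reader leans about 4° in the grasp with its tip toward -x. I will turn it upright and remeasure the nose relative to the rim.

Emit:
step_arm([
  [[0.3,0.1,0,0,2,0,1],[0.2,0,0,0,2,0,1],[0,0,0,0,0,0,1],[0,0,0,0,0,0,1],[0,0,0,0,0,0,1],[0,0,0,0,0,0,1],[0,0,0,0,0,0,1],[0,0,0,0,0,0,1]],
])

```text
time: 26.5
eef_pos: [0.5992, -0.3349, 0.2571]
orientation: [[0.997, 0.041, 0.063], [0.041, -0.999, 0.006], [0.063, -0.003, -0.998]]
ft_force: [-0.9, 0.1, -1.1]
gripper_width: 0.0208
grasp_force: 68.7
```

```bash
cat > nose.py <<'E'
from plan import *
from scipy.optimize import least_squares
show();s=arm.observe();S=s["eef_pos"]
p,d=imaging.grab_frame("side");P=cloud("side",d);np.savez("nose.npz",p=p,d=d)
near=(abs(P[...,0]-S[0])<.03)&(abs(P[...,1]-S[1])<.035)
zt=S[2]-.142
q=P[near&(P[...,2]>zt+.022)&(P[...,2]<zt+.058)]
def res(v,q):
    a=q[:,:2]-v[:2]-np.outer(q[:,2]-zt-.04,v[2:4]);return np.hypot(*a.T)-.010
r=least_squares(res,[S[0],S[1]+.005,0,0],args=(q,),loss="soft_l1",f_scale=.001)
print("nose: xy at 40 mm",r.x[:2],"tilt dx/dz,dy/dz",r.x[2:],len(q),"rms",np.sqrt((res(r.x,q)**2).mean()))
h=P[near&(P[...,2]>zt+.07)&(P[...,2]<zt+.115)]
zz=np.linspace(h[:,2].min(),h[:,2].max(),9);L=np.array([[ (a+b)/2,*(lambda k:(k[:,0].min(),k[:,0].max(),np.median(np.sort(k[:,1])[:len(k)//2])))(h[(h[:,2]>=a)&(h[:,2]<b)])] for a,b in zip(zz,zz[1:])])
print("handle edges slopes L,R,y:",[np.polyfit(L[:,0],L[:,i],1)[0].round(3) for i in(1,2,3)],"mid x",L[:,1:3].mean().round(4))
D=np.load("side0.npz")['d'];Q=cloud("side",D)
k=Q[(abs(Q[...,0]-.5968)<.03)&(abs(Q[...,1]+.3345)<.03)&(Q[...,2]>.02)&(Q[...,2]<.068)&(np.hypot(Q[...,0]-.5968,Q[...,1]+.3345)>.018)]
g=least_squares(lambda v:np.hypot(*(k[:,:2]-v).T)-.022,[.5968,-.3345],loss="soft_l1",f_scale=.001)
print("cup body (outside, side view)",g.x,len(k))
E
python3 nose.py
```

```text
26.5 [-35.   20.6  58.3   2.4  98.3  53. ] [ 0.5992 -0.3349  0.2571] 0.02079991516731146 [-0.9  0.1 -1.1] 68.72061610221863
[[ 0.997  0.041  0.063]
 [ 0.041 -0.999  0.006]
 [ 0.063 -0.003 -0.998]]
nose: xy at 40 mm [ 0.5959126  -0.33384432] tilt dx/dz,dy/dz [ 0.01403058 -0.00536106] 156 rms 0.0008402120221185803
handle edges slopes L,R,y: [np.float64(0.021), np.float64(-0.016), np.float64(-0.008)] mid x 0.5956
cup body (outside, side view) [ 0.59739858 -0.33361837] 353
```

Emit:
step_arm([
  [[0.06,0,0,0,0.4,0,1],[-0.07,0,1,0,0,0,1],[-0.07,0,1,0,0,0,1],[-0.07,0,1,0,0,0,1],[-0.07,0,1,0,0,0,1],[0,0,0,0,0,0,1],[0,0,0,0,0,0,1],[0,0,0,0,0,0,1]],
])

```text
time: 27.22
eef_pos: [0.5997, -0.3349, 0.2171]
orientation: [[0.997, 0.041, 0.07], [0.041, -0.999, 0.006], [0.071, -0.003, -0.998]]
ft_force: [0.4, -0.8, -1.1]
gripper_width: 0.0214
grasp_force: 68.7
```

```bash
python3 nose.py
python3 - <<'E'
import numpy as np,cv2
p=np.load("nose.npz")['p'];cv2.imwrite("pics/m7.png",cv2.resize(p[290:410,360:460],(500,600),interpolation=cv2.INTER_CUBIC)[:,:,::-1])
E
```

```text
27.2167 [-35.1  20.6  62.8   2.6  93.5  52.8] [ 0.5997 -0.3349  0.2171] 0.02136241649611384 [ 0.4 -0.8 -1.1] 68.71774435043335
[[ 0.997  0.041  0.07 ]
 [ 0.041 -0.999  0.006]
 [ 0.071 -0.003 -0.998]]
nose: xy at 40 mm [ 0.59723673 -0.33362067] tilt dx/dz,dy/dz [ 0.02045847 -0.01342362] 143 rms 0.0007262572049810252
handle edges slopes L,R,y: [np.float64(-0.009), np.float64(-0.011), np.float64(-0.002)] mid x 0.5965
cup body (outside, side view) [ 0.59739858 -0.33361837] 353
```

View pics/m7.png

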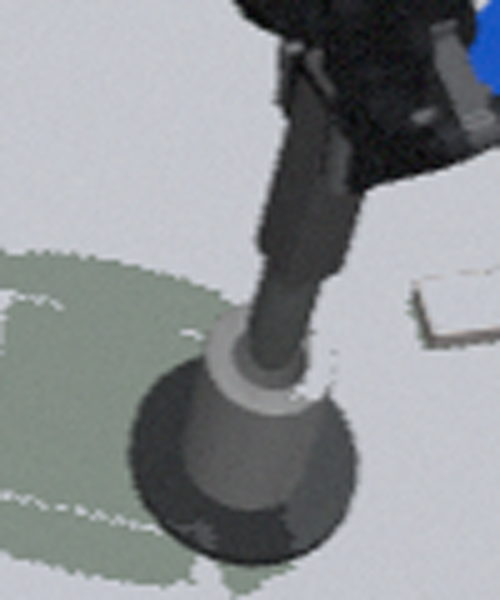

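The nose is entering the bore, centred at crop (275,360). I continue down.

Emit:
step_arm([
  [[-0.05,0,0.7,0,0,0,1],[-0.05,0,0.7,0,0,0,1],[-0.05,0,0.7,0,0,0,1],[-0.05,0,0.7,0,0,0,1],[-0.05,0,0.7,0,0,0,1],[-0.05,0,0.7,0,0,0,1],[0,0,0,0,0,0,1],[0,0,0,0,0,0,1]],
])

```text
time: 27.93
eef_pos: [0.5993, -0.3345, 0.174]
orientation: [[0.997, 0.041, 0.069], [0.041, -0.999, 0.007], [0.069, -0.004, -0.998]]
ft_force: [-0.2, 0.4, -0.6]
gripper_width: 0.0213
grasp_force: 68.7
```

Emit:
step_arm([
  [[-0.02,0,0.3,0,0,0,1],[-0.02,0,0.3,0,0,0,1],[-0.02,0,0.3,0,0,0,1],[-0.02,0,0.3,0,0,0,1],[-0.02,0,0.3,0,0,0,1],[0,0,0,0,0,0,1],[0,0,0,0,0,0,1],[0,0,0,0,0,0,1]],
])

```text
time: 28.6
eef_pos: [0.5997, -0.3347, 0.1601]
orientation: [[0.997, 0.041, 0.071], [0.041, -0.999, 0.006], [0.071, -0.003, -0.997]]
ft_force: [-0.2, -1.2, -1.0]
gripper_width: 0.0212
grasp_force: 68.7
```

Emit:
step_arm([
  [[-0.01,0,0.1,0,0,0,1],[-0.01,0,0.1,0,0,0,1],[-0.01,0,0.1,0,0,0,1],[-0.01,0,0.1,0,0,0,1],[0,0,0.1,0,0,0,1],[0,0,0,0,0,0,1],[0,0,0,0,0,0,1],[0,0,0,0,0,0,1]],
])

```text
time: 29.27
eef_pos: [0.5996, -0.3346, 0.155]
orientation: [[0.997, 0.041, 0.07], [0.041, -0.999, 0.006], [0.071, -0.003, -0.997]]
ft_force: [0.7, -1.3, -1.0]
gripper_width: 0.0215
grasp_force: 69.0
```

Emit:
step_arm([
  [[0,0,0.1,0,0,0,1],[-0.01,0,0.1,0,0,0,1],[-0.01,0,0.1,0,0,0,1],[-0.01,0,0.1,0,0,0,1],[0,0,0,0,0,0,1],[0,0,0,0,0,0,1],[0,0,0,0,0,0,1],[0,0,0,0,0,0,1]],
])

```text
time: 29.93
eef_pos: [0.5998, -0.3346, 0.1547]
orientation: [[0.996, 0.041, 0.073], [0.041, -0.999, 0.004], [0.073, -0.001, -0.997]]
ft_force: [-4.6, 2.2, 9.7]
gripper_width: 0.0208
grasp_force: 70.4
```

9.7 N upward with the tip 13 mm above the bench is exactly shoulder-on-rim. I release and withdraw.

Emit:
step_arm([
  [[0,0,-0.2,0,0,0,1],[0,0,0,0,0,0,0.4],[0,0,0,0,0,0,0.4],[0,0,0,0,0,0,0.4],[0,0,0,0,0,0,0.4],[0,0,0,0,0,0,0.4],[0,0,0,0,0,0,0.4],[0,0,0,0,0,0,0.4]],
])

```text
time: 30.6
eef_pos: [0.5994, -0.3346, 0.1527]
orientation: [[0.997, 0.041, 0.07], [0.041, -0.999, 0.006], [0.07, -0.003, -0.998]]
ft_force: [0.3, -0.9, -0.2]
gripper_width: 0.0513
grasp_force: 0.0
```

Emit:
step_arm([
  [[0,0,-1,0,0,0,0.4],[0,0,-2,0,0,0,0.4],[0,0,-2.5,0,0,0,0.4],[0,0,-3,0,0,0,0.4],[0,0,-3,0,0,0,0.4],[0,0,-3,0,0,0,0.4],[0,0,0,0,0,0,0.4],[0,0,0,0,0,0,0.4]],
])

```text
time: 31.27
eef_pos: [0.5899, -0.3361, 0.3025]
orientation: [[0.996, 0.041, 0.077], [0.041, -0.999, 0.001], [0.077, 0.002, -0.997]]
ft_force: [0.3, -0.8, -0.1]
gripper_width: 0.0515
grasp_force: 0.0
```

Run:
```python
from plan import *
show()
p,d=imaging.grab_frame("side");P=cloud("side",d)
cv2.imwrite("pics/m8.png",cv2.resize(p[290:410,360:460],(500,600),interpolation=cv2.INTER_CUBIC)[:,:,::-1])
h=P[(abs(P[...,0]-.597)<.03)&(abs(P[...,1]+.334)<.03)&(P[...,2]>.09)&(P[...,2]<.2)]
print("tail z",np.percentile(h[:,2],99))
for a in np.arange(.09,.18,.015):
    k=h[(h[:,2]>a)&(h[:,2]<a+.015)];print(a.round(3),k.min(0)[:2].round(4),k.max(0)[:2].round(4))
```

```text
31.2667 [-35.7  19.2  55.1   2.7 102.2  52.6] [ 0.5899 -0.3361  0.3025] 0.05154750054536047 [ 0.3 -0.8 -0.1] 0.0
[[ 0.996  0.041  0.077]
 [ 0.041 -0.999  0.001]
 [ 0.077  0.002 -0.997]]
tail z 0.18591663790288382
0.09 [ 0.5852 -0.3465] [ 0.6069 -0.3254]
0.105 [ 0.5852 -0.3466] [ 0.6075 -0.3254]
0.12 [ 0.5854 -0.3464] [ 0.6083 -0.3247]
0.135 [ 0.585  -0.3471] [ 0.6077 -0.3253]
0.15 [ 0.5854 -0.3465] [ 0.6081 -0.3249]
0.165 [ 0.5847 -0.3467] [ 0.6092 -0.3232]
```

View pics/m8.png

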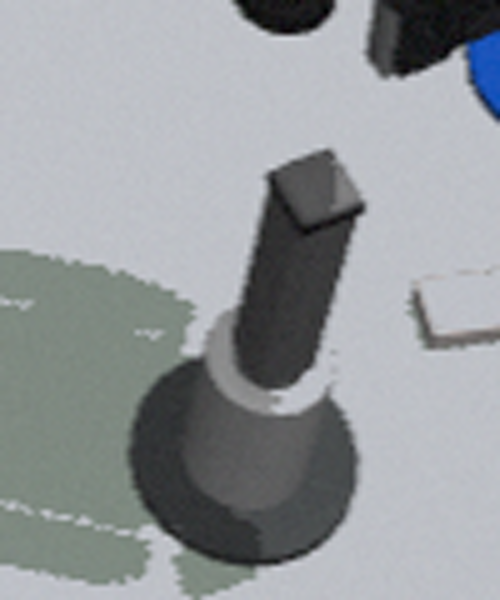

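The reader stands upright in the grey cup with its shoulder on the rim at crop (275,375); its tail is about 0.184 m up and the fingers are clear. I hand it in.

```bash
python3 -c "
from workcell import order
print(order.job_done())"
```

```text
the job is handed in; nothing more can be done
None
```

The job is handed in at about 31 s: the reader's nose was held still about 49 mm from the label for over a second, it was laid in the rest and let go, then retaken by the tail and left standing upright in the grey holder with its shoulder on the rim; I was not told the verdict.

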